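# Pack the last sample cassette and clamp the transport case shut

## Task

Take the sample cassette from the sloping viewing stand and lay it flat and squarely on top of the pile of three in the open aluminium transport case, then let go of it and close the lid. After that hook the latch's wire loop over the keeper on the lid and push the latch lever down against the case until it snaps over centre and the lid is clamped. Do not shift the packed pile or the other things on the bench.

Things in the scene. Friction and masses are not known exactly. Their poses are not given: they have to be found in the camera images.
- case: Fixed aluminium transport case with an open top and a hinged lid. Origin: centre of its underside on the bench; z up; its -x side is the front, which carries the latch, its +x side carries the lid's hinge. Body 134 mm (x) by 126 mm (y) by 113 mm high, walls 5 mm, inner floor 24 mm above the bench. With the lid shut it is 153 mm high. It stands left or right on the bench.
- stand: Fixed viewing stand: a light panel 160 mm by 160 mm sloping 32 degrees, low edge on its -x side (towards the robot), high edge about 103 mm up on its +x side. Origin: centre of its foot on the bench, z up. A stop ledge 9 mm high runs along the low edge, at x = -68 mm, 20 mm above the bench; the panel is bare beside and above the cassette. It stands on the side where the case does not.
- cassette: The loose sample cassette to be packed: flat closed plastic box 100 mm (x) by 60 mm (y) by 20 mm (z), 0.12 kg nominal, grey with a white top. Origin: centre of its underside; z points out of its top. At the start it lies on the sloping panel, so its z axis leans 32 degrees towards the stand's low side, its short end against the ledge, its x axis up the slope.
- packed1: Lowest of the three loose cassettes already in the case, same form as the cassette, its long x axis roughly along the case's y axis. Origin: centre of its underside, on the case's floor.
- packed2: Middle packed cassette, as packed1, 20 mm higher.
- packed3: Top packed cassette, as packed1, 40 mm higher; its upper face is 84 mm above the bench, 29 mm below the case's rim. About 30 mm are free between its long sides and the case's front and back walls, about 8 mm at its ends.
- lid (a joint): Angle of the lid about its hinge, rad: 0 shut, about 1.6 to 1.85 at the start (standing upright or leaning back), at most 2.0. A stiff friction hinge: the lid stays where it is left; 2 to 4 N near its free edge moves it. The lid is a shell 134 by 126 by 40 mm, 0.35 kg, with a black pad inside.
- lid_hinge (a point): Middle of the lid's hinge line: at the case's back (x = +67 mm in the case's frame), 113.5 mm above the bench; the line runs along the case's y axis.
- lid_edge (a point): Middle of the lid's free top edge, on its outer face: 134 mm from the hinge along the lid and 40 mm out from the lid's rim plane. The outer face is flat between the hinge side and this edge.
- lever (a joint): Angle of the latch lever about its pivot, rad: 0 when it lies flat along the case's front, pointing down (closed); grows as its tip swings out and up; 1.57 points straight out, about 2.1 to 2.6 at the start, at most 2.8. Light friction keeps it where it is left. With the loop hooked it runs against the loop's spring from about 1.2 down to 0.2, some 3 N at the tip at most, and then snaps to 0 by itself.
- lever_pivot (a point): The lever's pivot: 24 mm in front of the case's front wall, 85 mm above the bench; the axis is parallel to the case's y axis.
- lever_tip (a point): Outer end of the lever, on its outer face, 58 mm from the pivot. The lever is a steel plate 28 mm wide with a small out-turned lip at its end, 62 mm from the pivot.
- bail_pivot (a point): Where the wire loop is pivoted on the lever: 16 mm from the lever's pivot along the lever.
- bail (a joint): Angle of the wire loop relative to the lever, rad. lever + bail is the loop's lean: 0 when the loop stands straight up from its pivot, positive when it leans towards the case, negative when it leans away from it; about -0.45 to -1.25 at the start. Light friction keeps the loop where it is left.
- loop: The latch's steel wire loop (5 mm wire), sprung along its length: a crossbar with two side arms, 40 mm between the arms' centres (45 mm over the outsides), whose rod stands 4.5 mm out past each arm with round ends (54 mm over all); the arms run 61.5 mm from the loop's pivot to the crossbar and pass either side of the lever. Origin: on the loop's pivot; z points along the arms to the crossbar, y along the crossbar. Its spring (5 N/mm) lets it stretch up to 12 mm.
- bar (a point): Middle of the loop's crossbar (wire centre), 61.5 mm from the loop's pivot.
- keeper (a point): Where the middle of the crossbar lies when hooked and clamped, in the keeper on the lid's front: a steel ledge 30 mm wide with an upturned lip, open at the top. Axes as the lid's (the case's, when shut). With the lid shut it is 13 mm in front of the case's front wall and 135 mm above the bench. The slot between lid and lip is 15.5 mm wide; the lip's top is 5.5 mm above this point and its outer face 5.5 mm further out.
- wash_bottle: Loose bottle, 52 mm diameter, 160 mm tall; origin under its centre. Leave alone.
- mouse: Loose computer mouse, 105 by 60 by 32 mm; origin under its centre. Leave alone.
- objective: Loose black lens barrel standing upright, 38 mm diameter, 58 mm tall; origin under its centre. Leave alone.
- dish: Loose clear round dish, 68 mm diameter, 28 mm tall; origin under its centre. Leave alone.
- screwdriver: Loose screwdriver about 180 mm long lying on the bench. Leave alone.
- spacer: Loose aluminium ring, 72 mm diameter, 12 mm tall; origin under its centre. Leave alone.
Things that resemble listed ones, but are neither listed nor needed, are in the scene too. Leave any red or yellow look-alike of the cassette alone.

How it is judged:
By the outcome, as a careful person would: the job done as asked, in the order asked, and still so for the second after the job is handed in, with the robot touching nothing.
It also fails if it takes over 72 s, if anything falls off the work surface, if the arm or the gripper's body presses on something with over 40 N, if the wrist force passes 120 N, or if a joint passes its speed limit or range.

## Robot

A 6-joint arm with a two-finger parallel gripper is mounted at the origin on the work surface. World frame = base frame: x ahead of the robot, y to its left, z up, the work surface at z = 0. Lengths are in mm, angles in degrees, forces in N, time in s.
With the tool pointing down it reaches from about 300 to 850 mm from the base axis. Payload 4.2 kg.
Tool frame: the origin (TCP) lies midway between the tips of the shut fingers; the grasp point (between the pads) lies 19 mm behind it (env.grip_depth is the distance from the TCP to the grasp point, in mm); z points along the fingers, y is the line along which they close (so a half turn about z gives the same grasp; the last joint's range is limited). The gripper opens to 91 mm and grips with 3 to 60 N. Pads are 32 mm wide; open, the fingers measure 118 mm over their backs; the gripper's body (76 mm by 178 mm) begins 60 mm behind the grasp point.
Start: joints at [-73.568, 18.312, 89.639, -0, 72.044, -1.146], TCP at [173.659, -548.166, 213.976] pointing down, gripper open.
Joint ranges: [-177.97, 177.97], [-48.28, 115.42], [12.27, 149.76], [-77.06, 257.06], [2.81, 150.46], [-146.56, 146.56]. Speed limits (degrees/s): [147.25, 147.25, 180, 180, 180, 180].

## Interface

Orientations are given as [roll, pitch, yaw] about the fixed x, y, z axes, in that order (R = Rz(yaw) Ry(pitch) Rx(roll)).
In Python, from workcell import env, eyes gives the robot as it stands.
- The arm moves only by the tool send_rows, never from a script. Its argument "motion" is a list of rows, each a list of 7 numbers: the shift along the world's x, y, z normalised to -1 to 1, where 1 is 0.5 m, then the turn, a rotation vector about the world's x, y, z normalised to -1 to 1, where 1 is 60 degrees, then the opening, from -1 (shut) to 1 (fully open). A call has 1 to 20 rows; each row is the pose to reach, as a shift and turn from the pose commanded when the call began; what a row does not reach only later rows make up. A row lasts 1/8 s, in which the tool goes at most 62.5 mm and 10.7 degrees, less where a joint would pass 70% of its speed; a pose out of reach is approached as far as the arm can. A call with a number of a shift or a turn outside -1 to 1 is refused whole. A call with a gripper value outside its range is refused whole. The fingers move at their own pace and stop on an object; "squeeze" is the grip in N (left out, the last holds). Time passes only in rows, so rows that repeat a pose let the fingers close. It gives the time, the measured TCP pose, the force, the opening and the grip force at its end, in the units of the state.
- env.state(): the state, without advancing time (a new reading comes with each control period).
- eyes.grab_frame(name): name is "side" or "top" or "wrist"; returns a dict with "pixels" (384x512x3 uint8, red, green, blue), "depth" (384x512 float32, mm along the optical axis (not along the pixel's ray), 0 where there is no reading), "fx", "fy", "cx", "cy" (pixels), "R" (3x3) and "t" (3): a world point X has camera coordinates R X + t; the wrist camera has in their place "T_tool_cam" (4x4, takes a point from camera to tool coordinates, whose origin is the TCP and whose axes are the flange's). Camera axes: x right, y down, z forward; pixel columns grow to the right and rows downward; lengths in mm; the calibration is good to about 2 mm. A picture is of the moment at which its call begins: read the wrist's pose just before it.
- env.job_done(): hands the job in; it is judged then, once.
The state is a dict: "time_s": time; "qpos": joint angles; "qvel": joint speeds; "effort": joint torques, N m; "ee_pos": TCP position; "ee_rot": TCP orientation; "force": force on the tool from outside, world axes, zero at the start; "torque": the same for the moment, N m; "gripper_width": finger opening in mm; "gripper_force": force on a finger pad.
Only numpy, scipy, OpenCV 4.12 (cv2) and the standard library are available. Lean on these libraries where they do the work, as an engineer would, in place of code of your own. Each camera call takes 0.05 s, during which the arm holds its last target. There are 200 camera calls.

## Working session

There is one attempt and no reset: what is moved stays moved. The work goes in short steps, Python scripts to look and compute and a tool call to move; the robot and the scene stay as the last step left them, time stands still between calls to the robot, and variables do not carry over. Pictures are saved under pics/ and viewed, at most 10 in all, crops included, and the job is handed in when it is done.

Besides the shell and the picture viewer there is one more tool, called by a JSON object that holds its "fn" and its "kwargs", one argument or row to a line. send_rows: Moves the arm, as the interface text tells. Its arguments: {"type":"object","properties":{"motion":{"type":"array"},"squeeze":{"type":"number"}},"required":["motion"]}

```bash
ls; mkdir -p pics; cat > h.py <<'E'
import numpy as np, cv2
from scipy.spatial.transform import Rotation as Ro
from workcell import env, eyes
def grab(n):
    s=env.state(); f=eyes.grab_frame(n)
    if n=="wrist":
        T=np.eye(4); T[:3,:3]=Ro.from_euler('xyz',s['ee_rot'],degrees=True).as_matrix(); T[:3,3]=s['ee_pos']
        M=T@f['T_tool_cam']; f['Rw']=M[:3,:3]; f['tw']=M[:3,3]
    else:
        f['Rw']=f['R'].T; f['tw']=-f['R'].T@f['t']
    return f
def cloud(f):
    v,u=np.mgrid[:384,:512]; d=f['depth'].astype(float)
    c=np.stack([(u-f['cx'])/f['fx']*d,(v-f['cy'])/f['fy']*d,d],-1)
    P=c@f['Rw'].T+f['tw']; P[d<=0]=np.nan; return P
def proj(f,X):
    c=(np.asarray(X)-f['tw'])@f['Rw']; return np.stack([f['fx']*c[...,0]/c[...,2]+f['cx'],f['fy']*c[...,1]/c[...,2]+f['cy']],-1)
def save(f,name,box=None,k=1):
    im=f['pixels'][...,::-1]
    if box: im=im[box[1]:box[3],box[0]:box[2]]
    cv2.imwrite('pics/'+name,cv2.resize(im,None,fx=k,fy=k,interpolation=cv2.INTER_CUBIC))
def keep(f,n): np.savez(''+n+'.npz',**f)
def load(n): return dict(np.load(''+n+'.npz'))
E
python3 - <<'E'
from h import *
for n in ['side','top']:
    f=grab(n); keep(f,n+'0'); print(n,f['tw'].round(),f['Rw'].round(2).tolist(),f['fx'])
a=np.hstack([load('side0')['pixels'],load('top0')['pixels']])
save(load('top0'),'top0.png',None,1.5); save(load('side0'),'side0.png',None,1.5)
print(env.state())
E
```

```text
pics
side [215. 821. 764.] [[-0.94, -0.2, 0.29], [-0.35, 0.53, -0.78], [0.0, -0.83, -0.56]] 412.78963813878084
top [472. -51. 868.] [[-0.01, -0.99, 0.11], [-1.0, 0.01, 0.0], [-0.0, -0.11, -0.99]] 356.8311778581501
{'time_s': 0.1, 'qpos': array([-7.35657799e+01,  1.83498409e+01,  8.96980599e+01, -2.42349649e-03,
        7.20455711e+01, -1.14452162e+00]), 'qvel': array([-0.03475965, -0.12724805, -0.30005206, -0.02320591, -0.08055238,
        0.04069995]), 'effort': array([ 1.83523161e-04, -4.13332558e+01, -2.32509649e+01,  7.29378755e-02,
        4.22189513e-02, -5.32126364e-05]), 'ee_pos': array([ 173.53376731, -547.71903977,  213.19488136]), 'ee_rot': array([-1.79906501e+02,  4.36755732e-04,  1.75794911e+01]), 'force': array([ 0.17227478, -0.48602934,  0.24139931]), 'torque': array([-0.03955421, -0.02227284, -0.00668601]), 'gripper_force': 0.0, 'gripper_width': 91.35493541422008}
```

View pics/top0.png

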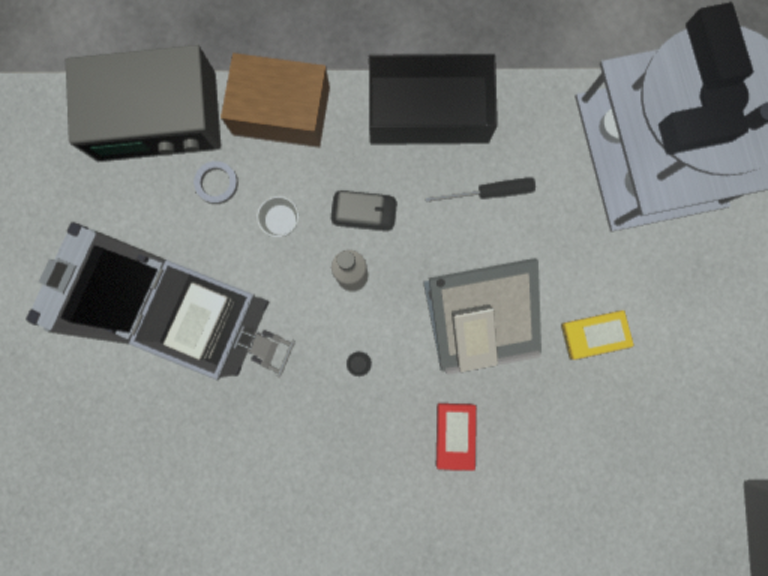

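View pics/side0.png

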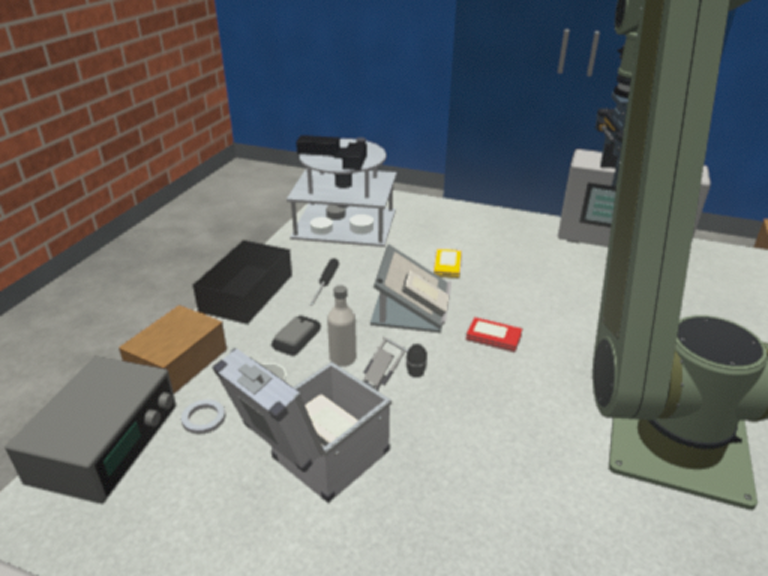

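Top view (1.5x px): things that look like the cassette are the grey/white one on the sloping stand (475,338), the red one (457,437), the yellow one (598,335), and packed3 in the case (196,320). I choose the one on the stand. The case is at left (190,315), with its latch towards lower right (265,350) and its lid leaning back to upper left. The side view agrees.

```bash
python3 - <<'E'
from h import *
f=load('top0'); P=cloud(f)
a=cv2.resize(f['pixels'][165:255,275:375,::-1],None,fx=4,fy=4,interpolation=cv2.INTER_CUBIC)
b=cv2.resize(f['pixels'][145:260,15:205,::-1],None,fx=4,fy=4,interpolation=cv2.INTER_CUBIC)
s=load('side0'); c=cv2.resize(s['pixels'][160:230,235:310,::-1],None,fx=3,fy=3,interpolation=cv2.INTER_CUBIC)
H=np.zeros((600,800,3),np.uint8)
H[:360*0+460,:760]=0
b=cv2.resize(b,(580,351)); a=cv2.resize(a,(260,234))
H[:351,:580]=b; H[355:589,:260]=a; H[355:355+210,300:525]=c
cv2.imwrite('pics/crop0.png',H)
# cassette & panel planes
def at(u,v): return P[int(round(v)),int(round(u))].round(1)
for n,(u,v) in dict(cass_mid=(475,338),cass_hi=(474,318),cass_lo=(478,360),panel=(510,300),panel2=(455,290),pk=(196,320)).items(): print(n,at(u/1.5,v/1.5))
# rim: points with z in 108..118
m=(np.abs(P[...,2]-113)<4)&(P[...,1]>150)
Q=P[m][:,:2]; print(len(Q)); r=cv2.minAreaRect(Q.astype(np.float32)); print(r, cv2.boxPoints(r).round(1).tolist())
m=(np.abs(P[...,2]-84)<4)&(P[...,1]>150)
n,l,st,ce=cv2.connectedComponentsWithStats(m.astype(np.uint8))
for i in range(1,n):
    if st[i,4]>150:
        Q=P[l==i]; r=cv2.minAreaRect(Q[:,:2].astype(np.float32)); print('pk3?',st[i],r,Q[:,2].mean())
np.set_printoptions(suppress=True)
E
```

```text
cass_mid [ 488.8 -190.2   65.1]
cass_hi [ 516.8 -185.3   85.2]
cass_lo [ 455.2 -196.7   48.7]
panel [ 544.  -241.5   73.8]
panel2 [ 558.3 -156.9   90.8]
pk [517.1 221.4  83.8]
853
((523.5346069335938, 237.66180419921875), (176.214111328125, 130.06784057617188), 67.98421478271484) [[430.20001220703125, 180.39999389648438], [550.7999877929688, 131.60000610351562], [616.9000244140625, 295.0], [496.29998779296875, 343.70001220703125]]
pk3? [  44   30   94   67 3721] ((864.7528076171875, 328.1178894042969), (142.88015747070312, 210.886962890625), 6.017059803009033) 86.43669252607626
pk3? [ 109  189   43   51 1212] ((515.8927001953125, 224.24658203125), (60.895328521728516, 100.1323013305664), 66.98181915283203) 83.78427972153906
```

View pics/crop0.png

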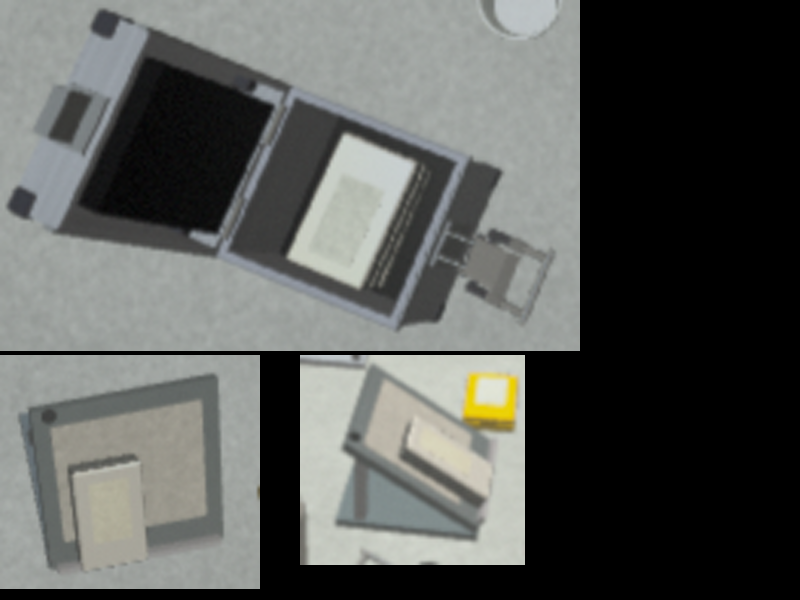

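The crop confirms the choice: a grey box with a white top, its low end on the ledge and the panel bare on both sides. Next I fit the case, cassette, lid and latch.

```bash
cat > m1.py <<'E'
from h import *
from scipy.optimize import least_squares
np.set_printoptions(suppress=True,precision=1,linewidth=150)
f=load('top0'); P=cloud(f)
# case rim
m=(np.abs(P[...,2]-113)<2.5)&(P[...,1]>150)&(P[...,1]<330)&(P[...,0]<640); Q=P[m][:,:2]
def loc(p,Q): c,s=np.cos(p[2]),np.sin(p[2]); d=Q-p[:2]; return np.stack([d[:,0]*c+d[:,1]*s,-d[:,0]*s+d[:,1]*c],1)
def res(p):
    L=np.abs(loc(p,Q))-[64.5,60.5]
    o=np.maximum(L,0); return np.hypot(o[:,0],o[:,1])+np.minimum(L.max(1),0)
r=least_squares(res,[516,224,np.radians(67)],loss='soft_l1',f_scale=2); p=r.x
print('case',p[:2],np.degrees(p[2]),'rms',np.sqrt(np.median(res(p)**2)),len(Q))
np.save('case.npy',p)
C,S=np.cos(p[2]),np.sin(p[2])
def tocase(X): d=X-np.r_[p[:2],0]; return np.stack([d[...,0]*C+d[...,1]*S,-d[...,0]*S+d[...,1]*C,d[...,2]],-1)
for nm,fr in (('top',f),('side',load('side0'))):
    L=tocase(cloud(fr))
    ok=(np.abs(L[...,1])<62)
    for y0 in (-55,0,50):
        k=ok&(np.abs(L[...,1]-y0)<6)&(L[...,0]>60)&(L[...,0]<220)&(L[...,2]>60)
        Z=L[k]; Z=Z[np.argsort(-Z[:,2])]; print(nm,y0,len(Z)); print(Z[::max(1,len(Z)//14)][:,[0,2]].T)
    k=(np.abs(L[...,1])<32)&(L[...,0]<-69)&(L[...,0]>-200)&(L[...,2]>75)
    Z=L[k]; print('latch',nm,len(Z)); Z=Z[np.argsort(Z[:,0])]; print(Z[::max(1,len(Z)//24)].T)
# cassette
s=(P[...,1]>-240)&(P[...,1]<-140)&(P[...,0]>430)&(P[...,0]<560)&(P[...,2]>25)
seed=P[int(338/1.5),int(475/1.5)]
v,u=np.mgrid[:384,:512]; core=(abs(u-316.5)<9)&(abs(v-225)<13)
q=P[core]; c=q.mean(0); n=np.linalg.svd(q-c)[2][2]; n*=np.sign(n[2])
print('normal',n,'tilt',np.degrees(np.arccos(n[2])),'az',np.degrees(np.arctan2(-n[1],-n[0])))
k=s&(np.abs((P-c)@n)<3)
nn,l=cv2.connectedComponents(k.astype(np.uint8)); k=l==l[225,316]
q=P[k]; c=q.mean(0); n=np.linalg.svd(q-c)[2][2]; n*=np.sign(n[2])
ex=np.cross([0,1,0],n); ex/=np.linalg.norm(ex); ey=np.cross(n,ex)
A=np.stack([(q-c)@ex,(q-c)@ey],1).astype(np.float32); r=cv2.minAreaRect(A); print('cass',len(q),'n',n,'tilt',np.degrees(np.arccos(n[2])),r)
ctr=c+r[0][0]*ex+r[0][1]*ey; print('top centre',ctr)
q=P[(P[...,1]>-260)&(P[...,1]<-220)&(P[...,0]>470)&(P[...,0]<560)&(P[...,2]>35)]; cc=np.median(q,0); n2=np.linalg.svd(q-q.mean(0))[2][2]; n2*=np.sign(n2[2]); print('panel n',n2,'az',np.degrees(np.arctan2(-n2[1],-n2[0])),'h of cass top over panel',(ctr-cc)@n2)
E
python3 m1.py
```

```text
case [517.2 220.7] 68.39903077639384 rms 1.8725150330664064 695
top -55 474
[[ 99.1 109.9 115.  121.7 137.9 124.5 119.9 116.9 113.2 108.8  95.3  92.5  78.8  63.9  61.5]
 [244.8 240.9 239.  237.3 234.2 193.1 180.4 166.4 152.9 138.  122.4 117.8 114.4 110.3  75.7]]
top 0 533
[[120.9 127.7 115.4 109.8 117.5  93.7  88.6  85.2  80.8  79.1  76.   68.9  68.6  62.2  61.7]
 [258.3 254.4 245.5 242.7 239.4 227.9 223.3 209.7 195.1 178.6 163.1 145.1 116.6  99.5  61.9]]
top 50 344
[[101.8 104.1  98.5 106.2 134.2 121.1 134.9  87.6  81.7  71.7  90.9  63.8  66.9  62.1  62. ]
 [244.  241.5 240.  238.9 237.6 236.1 232.3 219.2 190.1 157.8 120.  115.1 111.2  91.9  67.7]]
latch top 529
[[-153.3 -151.8 -150.  -147.3 -137.7 -131.4 -129.7 -127.6 -125.8 -123.6 -119.3 -116.6 -113.8 -110.5 -107.8 -105.2 -102.7  -99.8  -96.5  -92.6  -86.7
   -74.2  -70.   -69.5  -69.1]
 [   2.5    9.6   25.2  -21.3  -19.9   18.    11.8   -4.9  -10.7  -21.3  -19.7    3.8    4.9   -0.5  -20.    10.5  -18.2    5.9    0.3    4.     8.6
    -9.7  -14.9    6.4   -4.8]
 [ 136.1  136.   138.7  132.9  126.3  118.1  131.7  133.4  136.5  11
[... 930 characters left out ...]
 11.6  -18.5   -4.1   12.9    5.1    4.    18.5   23.6   -6.5   14.4    3.2   11.4   16.1   -4.4   16.6   21.1
   -12.2   12.3    1.5   -9. ]
 [ 135.   135.7  133.5  131.   131.5  127.9  118.6  136.9  122.5  119.3  123.2  111.   106.   114.7  112.5  113.3  106.9  107.7  103.1   98.    98.6
    95.9   89.8   87.9   96.1]]Traceback (most recent call last):
  File "m1.py", line 28, in <module>
    q=P[core]; c=q.mean(0); n=np.linalg.svd(q-c)[2][2]; n*=np.sign(n[2])
                              ~~~~~~~~~~~~~^^^^^
    u, s, vh = gufunc(a, signature=signature)
               ~~~~~~^^^^^^^^^^^^^^^^^^^^^^^^
    raise LinAlgError("SVD did not converge")
numpy.linalg.LinAlgError: SVD did not converge
```

```bash
sed -i "s/^q=P\[core\]/q=P[core\&(P[...,2]>0)]/; s/^k=s&/k=(P[...,2]>0)\&s\&/" m1.py
cat >> m1.py <<'E'
print('--- obstacles in world / case frame')
for n,(u,v) in dict(bottle=(346,260),objective=(358,362),mouse=(363,209),dish=(280,218),spacer=(200,195)).items():
    X=P[int(v/1.5),int(u/1.5)]; print(n,X,tocase(X))
# corners of rim & packed3 in case frame, latch refinement
L=tocase(P); k=(np.abs(L[...,2]-84)<3)&(np.abs(L[...,0])<55)&(np.abs(L[...,1])<57)
r=cv2.minAreaRect(L[k][:,:2].astype(np.float32)); print('pk3 in case',r)
k=(np.abs(L[...,2]-113)<2.5)
for nm,a,lo,hi,b,bm in (('-x',0,-75,-55,1,45),('+y',1,50,72,0,50),('-y',1,-72,-50,0,50)):
    t=k&(L[...,a]>lo)&(L[...,a]<hi)&(np.abs(L[...,b])<bm)
    if nm=='-x': t&=np.abs(L[...,1])>25
    q=L[t]; print(nm,len(q),np.percentile(q[:,a],[3,50,97]),'slope',np.polyfit(q[:,b],q[:,a],1)[0])
E
python3 m1.py | sed -n '/normal/,$p'
```

```text
normal [-0.5 -0.1  0.8] tilt 32.323301777192334 az 9.120064811118302
cass 974 n [-0.5 -0.1  0.8] tilt 32.08673706047829 ((-1.6720237731933594, -0.7723236083984375), (100.05079650878906, 59.74354934692383), 8.802543640136719)
top centre [ 483.3 -191.2   63.9]
panel n [-0.5 -0.1  0.9] az 13.24117052154219 h of cass top over panel 17.904844532334412
--- obstacles in world / case frame
bottle [592.   -1.6 159.7] [-179.2 -151.4  159.7]
objective [454.2 -12.9  58.6] [-240.4  -27.4   58.6]
mouse [696.5 -21.4  30.9] [-159.1 -255.8   30.9]
dish [689.8 118.6   2.5] [ -31.4 -198.1    2.5]
spacer [726.6 248.9  10.2] [ 103.3 -184.4   10.2]
pk3 in case ((2.624937057495117, 2.3646583557128906), (99.93431854248047, 60.56541061401367), 88.58277893066406)
-x 55 [-69.5 -65.8 -62.5] slope 0.008861106254063418
+y 144 [58.  61.2 64.7] slope -0.0040322438085885655
-y 138 [-64.6 -61.2 -58.1] slope -0.004801101822735362
```

```bash
cat > g.py <<'E'
from h import *
import json,os
np.set_printoptions(suppress=True,precision=4,linewidth=150)
CF='cmd.json'
def cmd():
    if os.path.exists(CF): d=json.load(open(CF)); return np.array(d['p']),np.array(d['R'])
    return np.array([173.659,-548.166,213.976]),Ro.from_euler('xyz',[180,0,17.578],degrees=True).as_matrix()
def rows(targets,commit=True):
    """targets: list of (p,R); prints rows from the commanded pose, commits last"""
    p0,R0=cmd()
    for p,R in targets:
        s=np.round((np.asarray(p)-p0)/500,3); w=np.round(Ro.from_matrix(R@R0.T).as_rotvec(degrees=True)/60,3)
        print(s.tolist()+w.tolist())
    if commit: json.dump(dict(p=(p0+s*500).tolist(),R=(Ro.from_rotvec(w*60,degrees=True).as_matrix()@R0).tolist()),open(CF,'w'))
cyaw=np.radians(68.15); cc=np.array([516.8,219.8,0]); Rc=Ro.from_euler('z',cyaw).as_matrix()
def W(x,y,z): return cc+Rc@np.array([x,y,z])   # case -> world
def inC(X): return (np.asarray(X)-cc)@Rc
def tool(tz,ty):
    z=np.array(tz,float); z/=np.linalg.norm(z); y=np.array(ty,float); y-=z*(y@z); y/=np.linalg.norm(y); return np.stack([np.cross(y,z),y,z],1)
E
cat >> m1.py <<'E'
np.set_printoptions(precision=4)
R0=np.stack([ex,ey,n],1); a=np.radians(8.8025); lx=ex*np.cos(a)+ey*np.sin(a); print('lx',lx,np.degrees(np.arctan2(lx[1],lx[0])),np.degrees(np.arcsin(lx[2])),'n',n)
# distance of cass top over panel fitted
E
python3 m1.py | tail -1
python3 - <<'E'
from g import *
az=np.radians(9.8); t=np.radians(32)
import subprocess
E
```

```text
-y 138 [-64.6 -61.2 -58.1] slope -0.004801101822735362Traceback (most recent call last):
  File "m1.py", line 49, in <module>
    R0=np.stack([ex,ey,n],1); a=np.radians(8.8025); lx=ex*np.cos(a)+ey*np.sin(a); print('lx',lx,np.degrees(np.arctan2(lx[1],lx[0])),np.degrees(np.arcsin(lx[2])),'n',n)
    raise ValueError('all input arrays must have the same shape')
ValueError: all input arrays must have the same shape
```

```bash
sed -i 's/^R0=np.stack.*1); a=/n=np.cross(ex,ey); a=/' m1.py; python3 m1.py | tail -1
cat > grasp.py <<'E'
from g import *
az=np.radians(9.3); t=np.radians(32)
n=np.array([-np.sin(t)*np.cos(az),-np.sin(t)*np.sin(az),np.cos(t)]); cy=np.array([-np.sin(az),np.cos(az),0])
R=tool(-n,-cy); top=np.array([483.3,-191.2,63.9])
E
python3 - <<'E'
from grasp import *
rows([(top+70*n,R)])
E
```

```text
lx [0.8334 0.1524 0.5312] 10.361985553397938 32.08580745739662 n [-0.5233 -0.0911  0.8472]
[0.546, 0.702, -0.181, 0.124, -0.519, -0.134]
```

```bash
rm cmd.json; sed -i 's/radians(9.3)/radians(10.1)/' grasp.py; python3 - <<'E'
from grasp import *
rows([(top+70*n,R)])
E
```

```text
[0.546, 0.701, -0.181, 0.128, -0.518, -0.121]
```

{"fn": "send_rows", "kwargs": {
  "motion": [
    [0.546,0.701,-0.081,0.128,-0.518,-0.121,1],
    [0.546,0.701,-0.081,0.128,-0.518,-0.121,1],
    [0.546,0.701,-0.081,0.128,-0.518,-0.121,1],
    [0.546,0.701,-0.081,0.128,-0.518,-0.121,1],
    [0.546,0.701,-0.081,0.128,-0.518,-0.121,1],
    [0.546,0.701,-0.081,0.128,-0.518,-0.121,1],
    [0.546,0.701,-0.081,0.128,-0.518,-0.121,1],
    [0.546,0.701,-0.181,0.128,-0.518,-0.121,1],
    [0.546,0.701,-0.181,0.128,-0.518,-0.121,1],
    [0.546,0.701,-0.181,0.128,-0.518,-0.121,1],
    [0.546,0.701,-0.181,0.128,-0.518,-0.121,1],
    [0.546,0.701,-0.181,0.128,-0.518,-0.121,1]
  ],
  "squeeze": 20
}}

```text
time_s: 1.6
ee_pos: [446.9, -199.0, 124.7]
ee_rot: [179.9, -32.1, 10.1]
force: [-0.0, -0.0, 0.1]
gripper_width: 91.0
gripper_force: 0.0
```

```bash
cat > wm.py <<'E'
from grasp import *
s=env.state(); print(s['time_s'],s['ee_pos'],s['ee_rot']); p,Rr=cmd(); print('cmd',p,Ro.from_matrix(Rr).as_euler('xyz',degrees=True))
f=grab('wrist'); keep(f,'w1'); P=cloud(f)
d=(P-top)@n
k=(np.abs(d)<3.5)&(np.linalg.norm(P-top,axis=-1)<75)
nn,l,st,ce=cv2.connectedComponentsWithStats(k.astype(np.uint8)); i=1+np.argmax(st[1:,4]); q=P[l==i]
print(st[i],'offset along n',np.median((q-top)@n))
c=q.mean(0); m=np.linalg.svd(q-c,full_matrices=False)[2][2]; m*=np.sign(m[2]); print('n',m,n)
ux=np.cross(cy,n); A=np.stack([(q-top)@ux,(q-top)@cy],1).astype(np.float32); print(cv2.minAreaRect(A))
k=(np.abs(d+20)<5)&(np.linalg.norm(P-top,axis=-1)<110)&(P[...,2]>25); print('panel below top by',np.median(d[k]),k.sum())
save(f,'w1.png')
E
python3 wm.py
```

```text
1.6 [ 446.8707 -199.0338  124.7349] [179.8845 -32.0846  10.0817]
cmd [ 446.659 -197.666  123.476] [-179.9816  -31.9927   10.1179]
[ 222  149   68   86 5608] offset along n 1.4681396980313448
n [-0.5182 -0.0938  0.8501] [-0.5217 -0.0929  0.848 ]
((9.267614364624023, 1.9988288879394531), (79.3767318725586, 60.15037536621094), 0.019807059317827225)
panel below top by -18.265452913440512 16159
```

```bash
python3 - <<'E'
from grasp import *
t2=top+1.7*cy+1.2*n; np.save('top2.npy',t2)
rows([(t2+20*n,R),(t2-15*n,R)])
E
```

```text
[0.051, 0.012, -0.083, -0.0, -0.0, -0.0]
[0.087, 0.019, -0.143, -0.0, -0.0, -0.0]
```

{"fn": "send_rows", "kwargs": {
  "motion": [
    [0.051,0.012,-0.083,0,0,0,1],
    [0.051,0.012,-0.083,0,0,0,1],
    [0.069,0.0155,-0.113,0,0,0,1],
    [0.087,0.019,-0.143,0,0,0,1],
    [0.087,0.019,-0.143,0,0,0,1],
    [0.087,0.019,-0.143,0,0,0,-1],
    [0.087,0.019,-0.143,0,0,0,-1],
    [0.087,0.019,-0.143,0,0,0,-1],
    [0.087,0.019,-0.143,0,0,0,-1],
    [0.087,0.019,-0.143,0,0,0,-1],
    [0.087,0.019,-0.143,0,0,0,-1]
  ],
  "squeeze": 20
}}

```text
time_s: 3.02
ee_pos: [490.2, -188.4, 52.5]
ee_rot: [180.0, -32.0, 10.1]
force: [-3.1, -0.8, 5.0]
gripper_width: 59.7
gripper_force: 20.0
```

```bash
cat > place.py <<'E'
from g import *
th=np.radians(12); pk=np.array([516.0,224.0,0]); pyaw=np.radians(67.0); Rp=Ro.from_euler('z',pyaw).as_matrix()
u=Rp@[-np.sin(th),0,np.cos(th)]; cyp=Rp@[np.cos(th),0,np.sin(th)]
Rpl=tool(-u,-cyp)
edge=pk+Rp@[-30,0,85.5]
tcp=edge+30*cyp+5*u+1.0*Rpl[:,0]
E
python3 - <<'E'
from place import *
from grasp import n
p,R0=cmd()
print(env.state()['ee_pos']); f=eyes.grab_frame('wrist'); print(f['T_tool_cam'])
print('tcp',tcp,inC(tcp))
up=p+n*40; 
rows([(up,R0),(up+[0,0,130],R0),(tcp+[0,0,130],Rpl)])
rows([(tcp+[0,0,30],Rpl),(tcp,Rpl)])
E
```

```text
[ 490.1764 -188.3895   52.4569]
[[   0.0008   -0.9724   -0.2332   65.7618]
 [   1.        0.0008    0.       -0.8354]
 [   0.0002   -0.2332    0.9724 -171.8971]
 [   0.        0.        0.        1.    ]]
tcp [516.2582 222.0489  96.6281] [ 1.8857  1.3399 96.6281]
[-0.042, -0.007, 0.068, 0.0, 0.0, 0.0]
[-0.042, -0.007, 0.328, 0.0, 0.0, 0.0]
[0.052, 0.82, 0.349, 0.256, 0.512, -0.48]
[0.0, 0.0, -0.2, -0.0, -0.0, 0.0]
[0.0, 0.0, -0.26, -0.0, -0.0, 0.0]
```

{"fn": "send_rows", "kwargs": {
  "motion": [
    [-0.02,-0.003,0.034,0,0,0,-1],
    [-0.042,-0.007,0.068,0,0,0,-1],
    [-0.042,-0.007,0.19,0,0,0,-1],
    [-0.042,-0.007,0.328,0,0,0,-1],
    [-0.03,0.06,0.335,0.04,0.08,-0.08,-1],
    [-0.02,0.16,0.34,0.08,0.16,-0.16,-1],
    [0,0.27,0.345,0.12,0.24,-0.24,-1],
    [0.01,0.38,0.349,0.16,0.32,-0.32,-1],
    [0.02,0.49,0.349,0.2,0.4,-0.4,-1],
    [0.03,0.6,0.349,0.23,0.46,-0.44,-1],
    [0.04,0.7,0.349,0.256,0.512,-0.48,-1],
    [0.048,0.78,0.349,0.256,0.512,-0.48,-1],
    [0.052,0.82,0.349,0.256,0.512,-0.48,-1],
    [0.052,0.82,0.349,0.256,0.512,-0.48,-1],
    [0.052,0.82,0.349,0.256,0.512,-0.48,-1]
  ]
}}

```text
time_s: 4.95
ee_pos: [515.8, 221.1, 226.0]
ee_rot: [-168.1, 0.1, -23.0]
force: [0.6, -0.8, -1.3]
gripper_width: 59.8
gripper_force: 20.0
```

```bash
python3 - <<'E'
from place import *
s=env.state(); print(s['ee_pos'],s['ee_rot'],s['gripper_width'],'want',tcp+[0,0,130],Ro.from_matrix(Rpl).as_euler('xyz',degrees=True))
f=grab('wrist'); keep(f,'w2'); save(f,'w2.png'); g=grab('top'); keep(g,'t2')
A=f['pixels'][...,::-1]; B=cv2.resize(g['pixels'][130:280,10:210,::-1],(512,384))
cv2.imwrite('pics/h2.png',cv2.resize(np.hstack([A,B]),(800,300)))
# lid inner surface in case frame
L=inC(cloud(g)); 
for y0 in (-40,0,40):
    k=(abs(L[...,1]-y0)<8)&(L[...,0]>66)&(L[...,0]<105)&(L[...,2]>150)&(L[...,2]<232); q=L[k]
    for z in (160,180,200,220):
        t=q[abs(q[:,2]-z)<8,0]; print(y0,z,len(t),np.percentile(t,[10,50]) if len(t) else '')
E
```

```text
[515.7565 221.07   226.0269] [-168.0587    0.0652  -23.0235] 59.794464841751456 want [516.2582 222.0489 226.6281] [-168.    0.  -23.]
-40 160 37 [71.4461 73.0939]
-40 180 1 [75.6762 75.6762]
-40 200 0 
-40 220 0 
0 160 0 
0 180 0 
0 200 0 
0 220 0 
40 160 0 
40 180 0 
40 200 0 
40 220 0
```

View pics/h2.png

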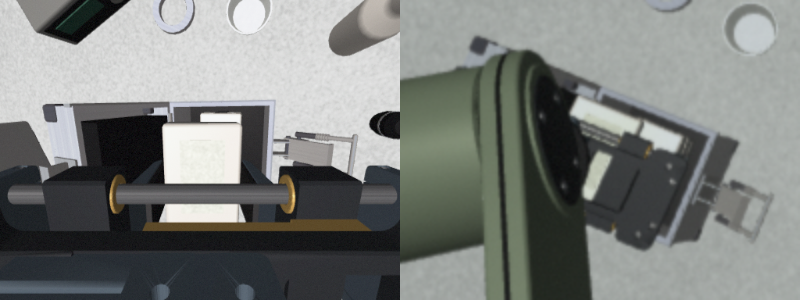

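The wrist view shows the cassette held straight at (202,165), with the pile visible behind it at (220,120) and the lid at left (90,150). I descend in steps while watching the force.

{"fn": "send_rows", "kwargs": {
  "motion": [
    [0,0,-0.1,0,0,0,-1],
    [0,0,-0.16,0,0,0,-1],
    [0,0,-0.2,0,0,0,-1],
    [0,0,-0.22,0,0,0,-1],
    [0,0,-0.24,0,0,0,-1],
    [0,0,-0.24,0,0,0,-1],
    [0,0,-0.24,0,0,0,-1]
  ]
}}

```text
time_s: 5.92
ee_pos: [516.7, 221.9, 107.2]
ee_rot: [-167.9, -0.0, -23.0]
force: [-0.3, -0.5, -0.8]
gripper_width: 59.9
gripper_force: 20.0
```

```bash
python3 - <<'E'
from place import *
s=env.state(); print(s['ee_pos'],s['ee_rot'],s['force'],'want',tcp+[0,0,10])
f=grab('wrist'); keep(f,'w3'); P=cloud(f)
L=(P-pk)@Rp
# held cassette top & packed3
k=(abs(L[...,2]-84)<3)&(abs(L[...,0])<45)&(abs(L[...,1])<70); q=L[k]; print('pk3 seen',k.sum(),q.min(0) if len(q) else '',q.max(0) if len(q) else '')
d=(P-s['ee_pos'])@Ro.from_euler('xyz',s['ee_rot'],degrees=True).as_matrix() # tool coords
k=(abs(d[...,2]+15)<5)&(abs(d[...,1])<29)&(abs(d[...,0])<70); q=d[k]; print('held top tool frame',k.sum(),np.percentile(q,[1,50,99],axis=0))
g=grab('side'); keep(g,'s3'); save(g,'s3.png',(120,210,280,340),5)
E
```

```text
[516.6835 221.9254 107.1981] [-167.9326   -0.0325  -23.0237] [-0.3455 -0.4842 -0.8329] want [516.2582 222.0489 106.6281]
pk3 seen 66 [ -6.4613 -48.4419  81.1814] [44.9599 58.946  85.1012]
held top tool frame 9899 [[-31.4688 -28.329  -16.352 ]
 [ 20.7534   0.6518 -14.8775]
 [ 62.0634  28.1761 -10.9413]]
```

View pics/s3.png

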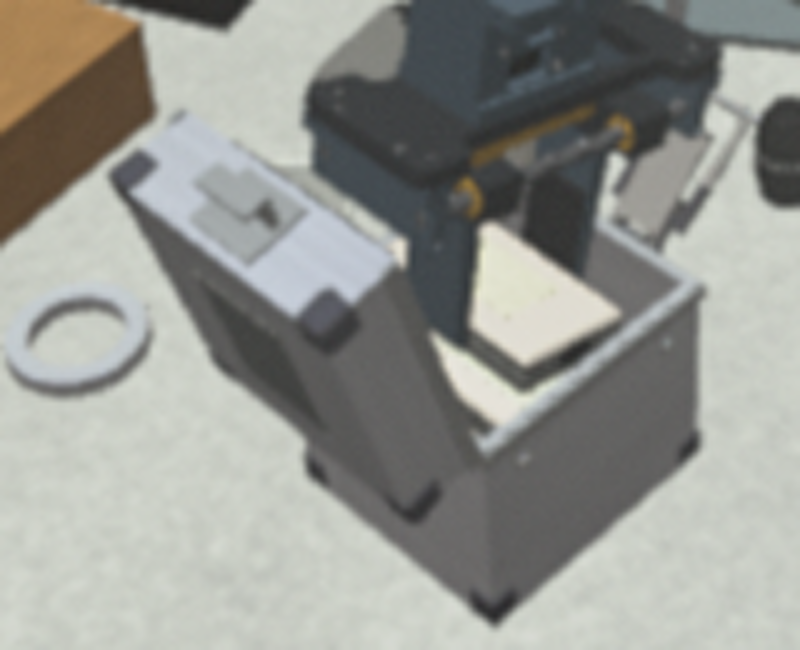

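The side view shows the held cassette over the pile, tilted, with its lower corner at (530,375), inside the walls and clear of the lid. A quick check of its lengthwise extent before lowering.

```bash
python3 - <<'E'
from place import *
f=load('w3'); P=cloud(f); s=env.state()
d=(P-s['ee_pos'])@Ro.from_euler('xyz',s['ee_rot'],degrees=True).as_matrix()
k=(abs(d[...,2]+14.9)<1.5)&(abs(d[...,1])<25); print(np.histogram(d[k][:,0],bins=np.arange(30,72,2)))
E
```

```text
(array([267, 302, 265, 312, 278, 293, 304, 306, 227,   2,   0,   0,   0,   0,   1,   1,   0,   0,   0,   0]), array([30, 32, 34, 36, 38, 40, 42, 44, 46, 48, 50, 52, 54, 56, 58, 60, 62, 64, 66, 68, 70]))
```

{"fn": "send_rows", "kwargs": {
  "motion": [
    [0.001,-0.001,-0.012,0,0,0,-1],
    [0.001,-0.001,-0.021,0,0,0,-1],
    [0.001,-0.001,-0.023,0,0,0,-1],
    [0.001,-0.001,-0.023,0,0,0,-1],
    [0.001,-0.001,-0.023,0,0,0,0.4],
    [0.001,-0.001,-0.023,0,0,0,0.45],
    [0.001,-0.001,-0.023,0,0,0,0.5],
    [0.001,-0.001,-0.023,0,0,0,0.5],
    [0.001,-0.001,-0.023,0,0,0,0.5]
  ]
}}

```text
time_s: 7.15
ee_pos: [516.6, 221.3, 94.9]
ee_rot: [-168.0, 0.0, -23.0]
force: [0.4, 0.5, 0.2]
gripper_width: 68.2
gripper_force: 0.0
```

```bash
cat > chk.py <<'E'
from place import *
s=env.state(); print(s['ee_pos'],s['force'],s['gripper_width'])
f=grab('wrist'); P=cloud(f); L=(P-pk)@Rp
k=(abs(L[...,2]-104)<12)&(abs(L[...,0])<40)&(abs(L[...,1])<56); q=L[k]
A=np.c_[q[:,:2],np.ones(len(q))]
for _ in range(4):
    c=np.linalg.lstsq(A,q[:,2],rcond=None)[0]; r=q[:,2]-A@c; g=abs(r)<2.5; A,q=A[g],q[g]
print('plane slope x,y deg',np.degrees(np.arctan(c[:2])),'z0',c[2],len(q)); print('min',np.percentile(q,1,axis=0),'max',np.percentile(q,99,axis=0)); print(cv2.minAreaRect(q[:,:2].astype(np.float32)))
keep(f,'wl')
E
python3 chk.py
```

```text
[516.6335 221.3357  94.8902] [0.3743 0.4887 0.1931] 68.21490225004419
plane slope x,y deg [0.1753 0.1222] z0 105.30807574871858 9361
min [-30.9655 -49.0758 103.3275] max [ 27.3349  33.7321 106.7625]
((-1.9052391052246094, -9.350067138671875), (77.0448226928711, 86.28819274902344), 6.327736854553223)
```

The cassette lies flat (0.2° slopes, top at 105 mm) and within about 2 mm of the pile. I retreat and prepare to close the lid.

```bash
cat > lid.py <<'E'
from place import *
Rd=tool([0,0,-1],-Rc[:,0])
E
python3 - <<'E'
from lid import *
p,R0=cmd(); p=p+[.5,-.5,-1.5]; json.dump(dict(p=p.tolist(),R=R0.tolist()),open(CF,'w'))
rows([(p+[0,0,220],R0),(W(80,0,316),Rd),(W(170,0,310),Rd),(W(170,0,214),Rd)])
E
```

```text
[0.0, 0.0, 0.44, 0.0, 0.0, 0.0]
[0.06, 0.145, 0.442, -0.185, 0.076, 0.019]
[0.127, 0.313, 0.43, -0.185, 0.076, 0.019]
[0.127, 0.313, 0.238, -0.185, 0.076, 0.019]
```

{"fn": "send_rows", "kwargs": {
  "motion": [
    [0,0,0.03,0,0,0,0.5],
    [0,0,0.08,0,0,0,0.5],
    [0,0,0.18,0,0,0,0.5],
    [0,0,0.3,0,0,0,0.5],
    [0,0,0.44,0,0,0,0],
    [0,0,0.44,0,0,0,-1],
    [0,0,0.44,-0.185,0.076,0.019,-1],
    [0,0,0.44,-0.185,0.076,0.019,-1]
  ]
}}

```text
time_s: 8.2
ee_pos: [516.9, 222.9, 314.4]
ee_rot: [180.0, 0.0, -21.7]
force: [-0.4, -0.1, -0.6]
gripper_width: 31.2
gripper_force: 0.0
```

```bash
cat > chk2.py <<'E'
from lid import *
s=env.state(); print(s['ee_pos'],s['ee_rot'],s['gripper_width'])
f=grab('wrist'); keep(f,'w5'); P=cloud(f)
for nm in ('wrist','top'):
    L=inC(P) if nm=='wrist' else inC(cloud(grab('top')))
    k=(abs(L[...,2]-104)<4)&(abs(L[...,0])<50)&(abs(L[...,1])<57); nn,l,st,ce=cv2.connectedComponentsWithStats(k.astype(np.uint8))
    if nn>1:
        i=1+np.argmax(st[1:,4]); q=L[l==i]; print(nm,st[i],cv2.minAreaRect(q[:,:2].astype(np.float32)),np.median(q[:,2]),q.min(0),q.max(0))
im=f['pixels'][...,::-1]; cv2.imwrite('pics/w5.png',im)
E
python3 chk2.py
```

```text
[516.9429 222.9079 314.4191] [179.9836   0.0408 -21.7211] 31.19741308663986
wrist [ 239  141   44   70 2933] ((1.5110206604003906, 2.7861328125), (99.84628295898438, 59.1893196105957), 89.13106536865234) 105.3333116699688 [-28.7764 -46.7899 101.7028] [ 31.6416  52.388  107.9992]
top [ 107  187   44   53 1286] ((0.6180095672607422, 1.0173110961914062), (100.27181243896484, 60.064022064208984), 88.60922241210938) 103.798669942358 [-30.3959 -49.522  100.0382] [ 30.8586  51.1326 107.4158]
```

View pics/w5.png

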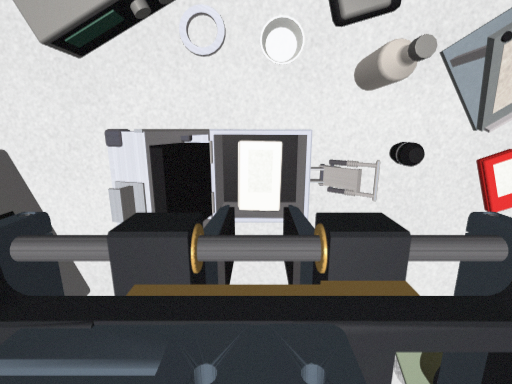

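The wrist view shows the cassette white at (259,175), flat and square in the case; the latch is at (345,178) and the lid open at left (160,170). Its offset from the pile is about 3 mm with the same yaw, so it stays. Next comes the lid.

```bash
python3 - <<'E'
from lid import *
# actual commanded: above case
p0=tcp+np.array([.5,-.5,218.5]); json.dump(dict(p=p0.tolist(),R=Rd.tolist()),open(CF,'w'))
rows([(W(170,0,314),Rd),(W(170,0,214),Rd)])
S=115
T=[(W(152,0,214),Rd),(W(136,0,219),Rd),(W(120,0,225),Rd)]
for a in (80,70,60,50,40,30,20,10,5,0):
    r=np.radians(a); T.append((W(67-S*np.cos(r)+40*np.sin(r)+13.5,0,113.5+S*np.sin(r)+40*np.cos(r)),Rd))
T.append((W(67-S+13.5,0,151.5),Rd))
print(); rows(T)
E
```

```text
[0.127, 0.312, -0.002, 0.0, 0.0, 0.0]
[0.127, 0.312, -0.202, 0.0, 0.0, 0.0]

[-0.014, -0.033, -0.0, 0.0, 0.0, 0.0]
[-0.026, -0.063, 0.01, 0.0, 0.0, 0.0]
[-0.038, -0.093, 0.022, 0.0, 0.0, 0.0]
[-0.053, -0.13, 0.039, 0.0, 0.0, 0.0]
[-0.068, -0.169, 0.042, 0.0, 0.0, 0.0]
[-0.084, -0.208, 0.038, 0.0, 0.0, 0.0]
[-0.099, -0.246, 0.026, 0.0, 0.0, 0.0]
[-0.113, -0.282, 0.008, 0.0, 0.0, 0.0]
[-0.126, -0.314, -0.017, 0.0, 0.0, 0.0]
[-0.137, -0.341, -0.047, 0.0, 0.0, 0.0]
[-0.146, -0.363, -0.083, 0.0, 0.0, 0.0]
[-0.15, -0.372, -0.102, 0.0, 0.0, 0.0]
[-0.153, -0.38, -0.121, 0.0, 0.0, 0.0]
[-0.153, -0.38, -0.125, 0.0, 0.0, 0.0]
```

{"fn": "send_rows", "kwargs": {
  "motion": [
    [0.06,0.145,0,0,0,0,-1],
    [0.127,0.312,-0.002,0,0,0,-1],
    [0.127,0.312,-0.002,0,0,0,-1],
    [0.127,0.312,-0.002,0,0,0,-1],
    [0.127,0.312,-0.1,0,0,0,-1],
    [0.127,0.312,-0.202,0,0,0,-1],
    [0.127,0.312,-0.202,0,0,0,-1],
    [0.127,0.312,-0.202,0,0,0,-1]
  ]
}}

```text
time_s: 9.3
ee_pos: [581.1, 376.8, 216.7]
ee_rot: [-179.8, -0.1, -21.9]
force: [0.7, -0.7, -0.2]
gripper_width: 0.3
gripper_force: 0.0
```

{"fn": "send_rows", "kwargs": {
  "motion": [
    [-0.014,-0.033,0,0,0,0,-1],
    [-0.026,-0.063,0.01,0,0,0,-1],
    [-0.038,-0.093,0.022,0,0,0,-1],
    [-0.053,-0.13,0.039,0,0,0,-1],
    [-0.068,-0.169,0.042,0,0,0,-1],
    [-0.084,-0.208,0.038,0,0,0,-1],
    [-0.084,-0.208,0.038,0,0,0,-1]
  ]
}}

```text
time_s: 10.18
ee_pos: [538.2, 271.9, 235.3]
ee_rot: [-179.9, -0.1, -22.0]
force: [0.4, -0.5, 0.8]
gripper_width: 0.5
gripper_force: 0.0
```

{"fn": "send_rows", "kwargs": {
  "motion": [
    [-0.008,-0.019,-0.006,0,0,0,-1],
    [-0.015,-0.038,-0.012,0,0,0,-1],
    [-0.029,-0.074,-0.03,0,0,0,-1],
    [-0.042,-0.106,-0.055,0,0,0,-1],
    [-0.053,-0.133,-0.085,0,0,0,-1],
    [-0.062,-0.155,-0.121,0,0,0,-1],
    [-0.066,-0.164,-0.14,0,0,0,-1],
    [-0.069,-0.172,-0.159,0,0,0,-1],
    [-0.069,-0.172,-0.162,0,0,0,-1],
    [-0.069,-0.172,-0.165,0,0,0,-1],
    [-0.069,-0.172,-0.165,0,0,0,-1]
  ]
}}

```text
time_s: 11.55
ee_pos: [503.3, 187.3, 153.5]
ee_rot: [-180.0, -0.0, -21.8]
force: [-6.3, -2.9, 20.8]
gripper_width: 0.6
gripper_force: 10.0
```

```bash
cat > chk3.py <<'E'
from lid import *
s=env.state(); print(s['time_s'],s['ee_pos'],s['force'],inC(s['ee_pos']))
g=grab('side'); keep(g,'s6'); f=grab('top'); keep(f,'t6')
for nm,fr in (('side',g),('top',f)):
    L=inC(cloud(fr)); k=(abs(L[...,0])<60)&(abs(L[...,1])<58)&(L[...,2]>145)&(L[...,2]<165)&((abs(L[...,1])>35)|(L[...,0]>0)); q=L[k]
    if len(q)>30:
        c=np.linalg.lstsq(np.c_[q[:,:2],np.ones(len(q))],q[:,2],rcond=None)[0]; print(nm,len(q),'slope deg',np.degrees(c[:2]),c[2])
    k=(abs(L[...,1])<32)&(L[...,0]<-69)&(L[...,0]>-200)&(L[...,2]>75); Z=L[k]; b=Z[Z[:,0]<Z[:,0].min()+6]; print('bar?',b.mean(0),b.min(0),b.max(0))
A=cv2.resize(g['pixels'][205:340,130:310,::-1],(520,390),interpolation=cv2.INTER_CUBIC); B=cv2.resize(f['pixels'][150:260,60:210,::-1],(280,205),interpolation=cv2.INTER_CUBIC)
H=np.zeros((390,800,3),np.uint8); H[:,:520]=A; H[:205,520:]=B; cv2.imwrite('pics/c6.png',H)
E
python3 chk3.py
```

```text
11.55 [503.2996 187.2628 153.5237] [-6.2622 -2.9305 20.7706] [-35.2243   0.4209 153.5237]
side 1344 slope deg [ 0.146  -0.0011] 153.6818818622666
bar? [-147.9303    2.6242  135.858 ] [-151.5168  -23.0136  130.9014] [-145.6582   24.7733  139.6398]
top 801 slope deg [-0.0727  0.0165] 153.25303731798905
bar? [-149.8557    1.0772  136.4236] [-152.3857  -25.5377  132.7588] [-146.8952   26.7787  140.3847]
```

View pics/c6.png

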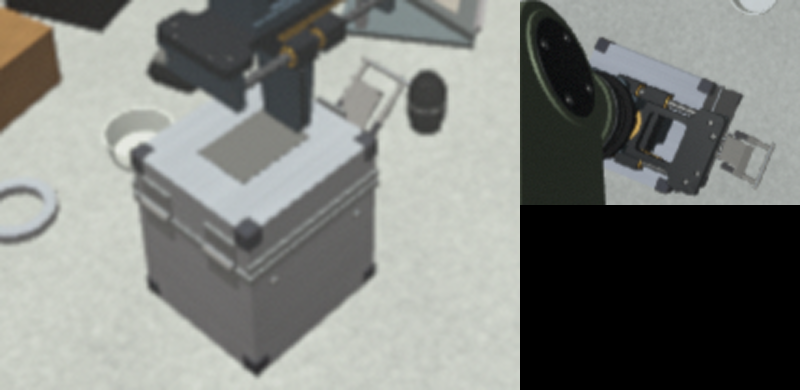

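The lid is shut: its top is flat at 153.5 mm in both cameras, and the loop's crossbar is near case (-149,1,136). Next I retreat and turn the tool to face the latch from the front.

```bash
cat > latch.py <<'E'
from lid import *
def Rb(beta,yawoff=0):
    b=np.radians(beta); return tool(Rc@[np.cos(b),0,-np.sin(b)],-Rc[:,1])
E
python3 - <<'E'
from latch import *
p0,R0=cmd(); print(p0,inC(p0))
R1=Ro.from_euler('z',55,degrees=True).as_matrix()@Rd
rows([(p0+[0,0,120],R0),(W(-200,0,290),R1)])
rows([(W(-260,0,260),Rb(55))])
rows([(W(-260,0,210),Rb(15))])
E
```

```text
[503.7582 187.5489 151.6281] [-34.7881   0.1018 151.6281]
[0.0, 0.0, 0.24, 0.0, 0.0, 0.0]
[-0.123, -0.307, 0.277, 0.0, 0.0, 0.917]
[-0.044, -0.111, -0.06, 0.458, -0.375, 0.565]
[-0.0, -0.0, -0.1, 0.619, -0.248, -0.001]
```

{"fn": "send_rows", "kwargs": {
  "motion": [
    [0,0,0.03,0,0,0,-1],
    [0,0,0.14,0,0,0,-1],
    [0,0,0.24,0,0,0,-1],
    [-0.04,-0.1,0.25,0,0,0.17,-1],
    [-0.08,-0.2,0.26,0,0,0.34,-0.4],
    [-0.123,-0.307,0.277,0,0,0.51,0.5],
    [-0.123,-0.307,0.277,0,0,0.68,0.5],
    [-0.123,-0.307,0.277,0,0,0.85,0.5],
    [-0.123,-0.307,0.277,0,0,0.917,0.5],
    [-0.123,-0.307,0.277,0,0,0.917,0.5]
  ],
  "squeeze": 10
}}

```text
time_s: 12.9
ee_pos: [442.3, 33.9, 288.9]
ee_rot: [-180.0, 0.0, 33.1]
force: [0.4, 0.2, -0.1]
gripper_width: 57.8
gripper_force: 0.0
```

{"fn": "send_rows", "kwargs": {
  "motion": [
    [-0.01,-0.03,-0.02,0.09,-0.075,0.11,0.5],
    [-0.02,-0.06,-0.03,0.18,-0.15,0.22,0.5],
    [-0.03,-0.08,-0.04,0.27,-0.225,0.34,0.5],
    [-0.04,-0.1,-0.05,0.36,-0.3,0.45,0.5],
    [-0.044,-0.111,-0.06,0.458,-0.375,0.565,0.5],
    [-0.044,-0.111,-0.06,0.458,-0.375,0.565,0.5],
    [-0.044,-0.111,-0.06,0.458,-0.375,0.565,0.5]
  ]
}}

```text
time_s: 13.78
ee_pos: [420.2, -22.4, 258.4]
ee_rot: [-179.8, -35.0, 67.9]
force: [0.2, 0.4, 0.3]
gripper_width: 68.3
gripper_force: 0.0
```

```bash
python3 - <<'E'
from latch import *
s=env.state(); print(s['qpos'],s['ee_pos'],s['ee_rot'],'want',W(-260,0,260),Ro.from_matrix(Rb(55)).as_euler('xyz',degrees=True))
E
```

```text
[-31.5892   3.3325 111.4357  35.7208  75.2477 -22.0249] [420.2053 -22.4259 258.4179] [-179.8078  -34.9579   67.8932] want [420.0337 -21.522  260.    ] [-180.    -35.     68.15]
```

{"fn": "send_rows", "kwargs": {
  "motion": [
    [0,0,-0.02,0.12,-0.05,0,0.5],
    [0,0,-0.04,0.25,-0.1,0,0.5],
    [0,0,-0.06,0.38,-0.15,0,0.5],
    [0,0,-0.08,0.5,-0.2,0,0.5],
    [0,0,-0.1,0.619,-0.248,-0.001,0.5],
    [0,0,-0.1,0.619,-0.248,-0.001,0.5],
    [0,0,-0.1,0.619,-0.248,-0.001,0.5]
  ]
}}

```text
time_s: 14.65
ee_pos: [420.5, -21.4, 209.6]
ee_rot: [179.9, -74.9, 68.3]
force: [0.3, 0.4, 1.0]
gripper_width: 68.5
gripper_force: 0.0
```

```bash
python3 - <<'E'
from latch import *
s=env.state(); print(s['qpos'],s['ee_pos'],s['ee_rot'],inC(s['ee_pos']),'want',Ro.from_matrix(Rb(15)).as_euler('xyz',degrees=True))
f=grab('wrist'); keep(f,'w7'); save(f,'w7.png',None,1.5)
L=inC(cloud(f)); np.set_printoptions(precision=1,suppress=True)
k=(L[...,0]<-69)&(L[...,0]>-180)&(abs(L[...,1])<40)&(L[...,2]>70); print(k.sum())
v,u=np.nonzero(k); print(u.min(),u.max(),v.min(),v.max())
# bar: highest-out points
Z=L[k]; b=Z[Z[:,0]<-143]; print('bar',len(b),np.median(b,0),np.percentile(b,[2,98],axis=0))
k=(L[...,2]>120)&(L[...,2]<150)&(abs(L[...,1])<58)&(abs(L[...,1])>30)&(abs(L[...,0]+67)<12); print('lid front x',np.percentile(L[k][:,0],[10,50,90]),k.sum())
k=(L[...,2]>148)&(L[...,2]<160)&(abs(L[...,1])<70)&(abs(L[...,0])<60); q=L[k]; print('lid top z',np.median(q[:,2]),np.percentile(q[:,1],[1,99]))
k=(L[...,2]>125)&(L[...,2]<146)&(abs(L[...,1])<22)&(L[...,0]>-95)&(L[...,0]<-70); q=L[k]; print('keeper',len(q)); print(np.percentile(q,[2,50,98],axis=0) if len(q) else '')
E
```

```text
[-48.5266  25.8107 124.8125  59.563   89.1569 -64.0302] [420.4918 -21.4216 209.6101] [179.9358 -74.8526  68.2715] [-259.7364   -0.3878  209.6101] want [180.   -75.    68.15]
829
234 280 194 234
bar 185 [-150.6    2.2  136.7] [[-151.7  -22.8  134.5]
 [-148.6   27.3  138.4]]
lid front x [-66.5 -65.3 -64.3] 731
lid top z 154.44659216178331 [-59.4  64.1]
keeper 186
[[-84.8 -12.2 129.6]
 [-83.6   1.4 136.4]
 [-82.2  16.2 142.1]]
```

View pics/w7.png

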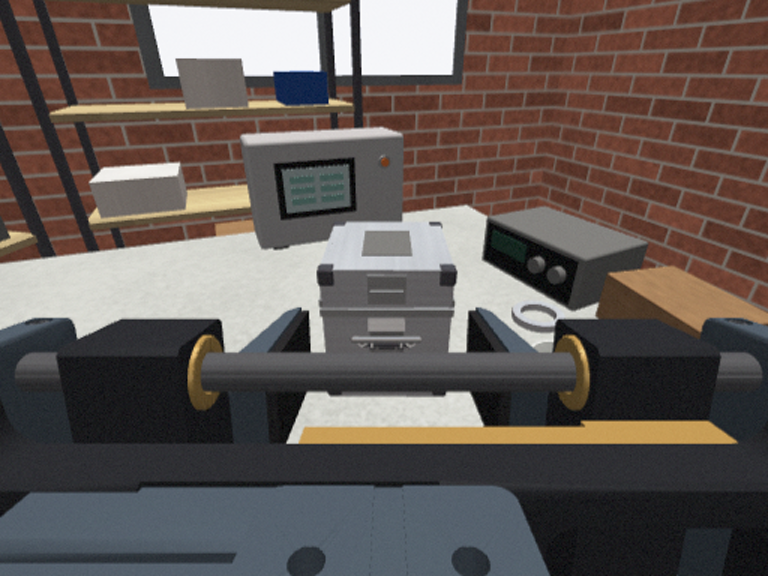

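The wrist view shows the crossbar at (386,341), the lever above it at (386,325) and the keeper on the lid at (386,290). The wrist camera sits about (1.5,2,1) mm off my case frame, so I work with that shift. Next I grip the rod ends.

```bash
cat >> latch.py <<'E'
O=np.array([1.3,2.0,0.8]); BETA=15; b_=np.radians(BETA); zt=np.array([np.cos(b_),0,-np.sin(b_)]); xt=np.array([np.sin(b_),0,np.cos(b_)])
def bar(x,z,d=5,off=8,back=0): return W(*(np.array([x,0,z])+O+(d-back)*zt-off*xt)),Rb(BETA)
E
python3 - <<'E'
from latch import *
rows([bar(-150.3,134.8,back=40),bar(-150.3,134.8)])
E
```

```text
[0.052, 0.141, -0.146, 0.0, -0.0, 0.0]
[0.081, 0.213, -0.167, 0.0, -0.0, 0.0]
```

{"fn": "send_rows", "kwargs": {
  "motion": [
    [0.026,0.07,-0.073,0,0,0,0.5],
    [0.052,0.141,-0.146,0,0,0,0.5],
    [0.052,0.141,-0.146,0,0,0,0.5],
    [0.062,0.165,-0.153,0,0,0,0.5],
    [0.072,0.189,-0.16,0,0,0,0.5],
    [0.081,0.213,-0.167,0,0,0,0.5],
    [0.081,0.213,-0.167,0,0,0,0.5],
    [0.081,0.213,-0.167,0,0,0,0.5]
  ]
}}

```text
time_s: 15.7
ee_pos: [460.7, 84.8, 125.5]
ee_rot: [-179.9, -75.0, 68.0]
force: [-0.6, -0.8, 0.3]
gripper_width: 68.4
gripper_force: 0.0
```

```bash
python3 - <<'E'
from latch import *
np.set_printoptions(precision=1,suppress=True)
s=env.state(); p,_=cmd(); print(s['time_s'],s['ee_pos'],p,s['ee_rot'],s['force'])
f=grab('wrist'); keep(f,'w8'); save(f,'w8.png',(130,120,390,300),3)
g=grab('side'); keep(g,'s8')
L=inC(cloud(f)); k=(L[...,0]<-140)&(L[...,0]>-160)&(abs(L[...,1]-2)<24)&(L[...,2]>125)&(L[...,2]<145); b=L[k]; print('bar wrist',k.sum(),np.median(b,0) if len(b) else '')
L=inC(cloud(g)); k=(L[...,0]<-140)&(L[...,0]>-160)&(abs(L[...,1]-2)<24)&(L[...,2]>125)&(L[...,2]<145); b=L[k]; print('side',k.sum(),np.median(b,0) if len(b) else '')
E
```

```text
15.7 [460.7  84.8 125.5] [460.8  85.  126.6] [-179.9  -75.    68. ] [-0.6 -0.8  0.3]
bar wrist 616 [-150.4    2.2  136.9]
side 51 [-147.4    2.3  134.9]
```

View pics/w8.png

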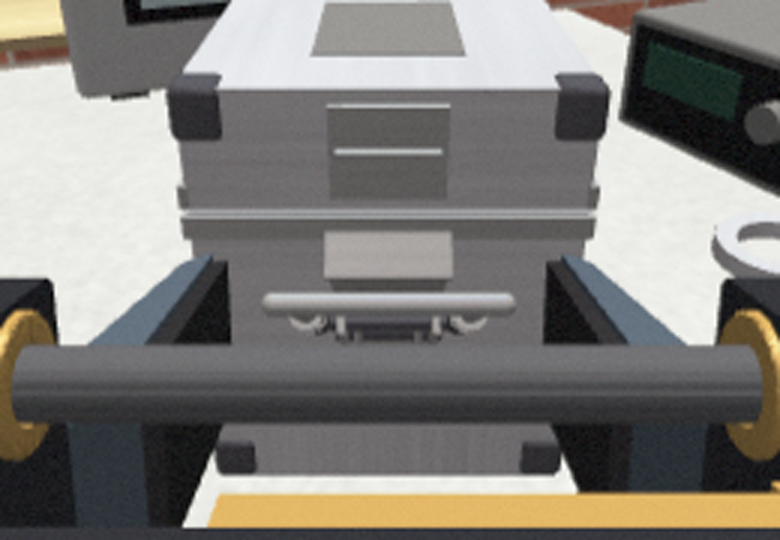

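The bar is at (388,303), centred between the fingertips at (228) and (545), so I close on its ends.

{"fn": "send_rows", "kwargs": {
  "motion": [
    [0,0,0,0,0,0,0.3],
    [0,0,0,0,0,0,0],
    [0,0,0,0,0,0,-0.2],
    [0,0,0,0,0,0,-0.2],
    [0,0,0,0,0,0,-0.2]
  ],
  "squeeze": 12
}}

```text
time_s: 16.42
ee_pos: [460.9, 84.7, 125.6]
ee_rot: [-179.9, -75.0, 68.0]
force: [-0.6, -1.9, 0.5]
gripper_width: 51.2
gripper_force: 12.0
```

```bash
python3 - <<'E'
from latch import *
Pv=np.array([-91,85.]); ph=2.57; B=Pv+16*np.array([-np.sin(ph),-np.cos(ph)]); b0=np.array([-150.3,134.8]); v=b0-B; print('B',B,'len',np.hypot(*v),'lean',np.degrees(np.arctan2(v[0],v[1])))
T=[]
for lean in (-44,-34,-24,-14,-4,6,16,22):
    l=np.radians(lean); q=B+62*np.array([np.sin(l),np.cos(l)]); print(lean,q.round(1)); T.append(bar(*q))
rows(T,False)
E
```

```text
B [-99.6556  98.4566] len 62.33537547980377 lean -54.33610664744756
-44 [-142.7  143.1]
-34 [-134.3  149.9]
-24 [-124.9  155.1]
-14 [-114.7  158.6]
-4 [-104.   160.3]
6 [-93.2 160.1]
16 [-82.6 158.1]
22 [-76.4 155.9]
[0.005, 0.014, 0.016, 0.0, -0.0, 0.0]
[0.011, 0.029, 0.03, 0.0, -0.0, 0.0]
[0.018, 0.047, 0.04, 0.0, -0.0, 0.0]
[0.026, 0.066, 0.048, 0.0, -0.0, 0.0]
[0.034, 0.086, 0.051, 0.0, -0.0, 0.0]
[0.042, 0.106, 0.051, 0.0, -0.0, 0.0]
[0.05, 0.125, 0.046, 0.0, -0.0, 0.0]
[0.055, 0.137, 0.042, 0.0, -0.0, 0.0]
```

{"fn": "send_rows", "kwargs": {
  "motion": [
    [0,0,0,0,0,0,0.1],
    [0,0,0,0,0,0,0.4],
    [0,0,0,0,0,0,0.5],
    [0.0015,0.004,-0.0012,0,0,0,0.5],
    [0.0025,0.006,-0.002,0,0,0,0.5],
    [0.0025,0.006,-0.002,0,0,0,0],
    [0.0025,0.006,-0.002,0,0,0,-0.2],
    [0.0025,0.006,-0.002,0,0,0,-0.2],
    [0.0025,0.006,-0.002,0,0,0,-0.2]
  ],
  "squeeze": 12
}}

```text
time_s: 17.55
ee_pos: [462.1, 87.7, 124.5]
ee_rot: [-179.9, -75.0, 68.0]
force: [-0.1, 0.8, 0.5]
gripper_width: 51.9
gripper_force: 12.0
```

```bash
python3 - <<'E'
from latch import *
np.set_printoptions(precision=1,suppress=True)
s=env.state(); print(s['gripper_width'],s['force'],s['torque'])
f=grab('wrist'); L=inC(cloud(f)); k=(L[...,0]<-140)&(L[...,0]>-160)&(abs(L[...,1]-2)<24)&(L[...,2]>120)&(L[...,2]<150); b=L[k]; print('bar wrist',k.sum(),np.median(b,0) if len(b) else '')
k=(L[...,0]<-120)&(L[...,0]>-250)&(abs(L[...,1]-2)<60)&(L[...,2]>100)&(L[...,2]<150)&(abs(L[...,1]-2)>22); b=L[k]; print(len(b),'max x of finger',np.percentile(b[:,0],[50,95,99,100])); 
p=np.array(s['ee_pos']); print('TCP',inC(p))
E
```

```text
51.865574078308846 [-0.1  0.8  0.5] [-0.5  0.1 -0.1]
bar wrist 629 [-150.3    2.   137.2]
3580 max x of finger [-197.2 -147.  -140.2 -128.5]
TCP [-143.     1.6  124.5]
```

{"fn": "send_rows", "kwargs": {
  "motion": [
    [0.003,0.007,0.008,0,0,0,-0.2],
    [0.005,0.014,0.016,0,0,0,-0.2],
    [0.008,0.021,0.023,0,0,0,-0.2],
    [0.011,0.029,0.03,0,0,0,-0.2],
    [0.015,0.038,0.035,0,0,0,-0.2],
    [0.018,0.047,0.04,0,0,0,-0.2],
    [0.018,0.047,0.04,0,0,0,-0.2]
  ]
}}

```text
time_s: 18.48
ee_pos: [471.2, 111.5, 144.6]
ee_rot: [-180.0, -75.0, 68.1]
force: [2.8, -0.4, -0.8]
gripper_width: 51.5
gripper_force: 12.0
```

```bash
cat > chk4.py <<'E'
from latch import *
np.set_printoptions(precision=1,suppress=True)
s=env.state(); T=inC(s['ee_pos']); print(s['time_s'],s['gripper_width'],s['force'],'TCP',T)
# expected bar from TCP (d=8.8,off=9.6)
e=T-8.8*zt+9.6*xt; print('expected bar',e,'true-frame',e-O)
for nm in ('wrist','side'):
    f=grab(nm); L=inC(cloud(f))
    k=(L[...,0]<-68)&(L[...,0]>-170)&(abs(L[...,1]-2)<23)&(L[...,2]>70)&(L[...,2]<185)
    near=k&(np.hypot(L[...,0]-e[0],L[...,2]-e[2])<9)&(abs(L[...,1]-2)<22); print(nm,'near expected',near.sum(),np.median(L[near],0) if near.sum() else '')
    q=L[k]; h=q[np.argsort(q[:,2])][-40:]; print(' highest',np.median(h,0)); 
E
python3 chk4.py
```

```text
18.475 51.54850674452807 [ 2.8 -0.4 -0.8] TCP [-117.5    2.1  144.6]
expected bar [-123.5    2.1  156.2] true-frame [-124.8    0.1  155.4]
wrist near expected 638 [-124.8    1.8  155.8]
 highest [-124.    -1.2  157.7]
side near expected 40 [-122.7    0.6  154.7]
 highest [-122.7    2.   154.7]
```

{"fn": "send_rows", "kwargs": {
  "motion": [
    [0.004,0.01,0.005,0,0,0,-0.2],
    [0.008,0.019,0.008,0,0,0,-0.2],
    [0.012,0.029,0.01,0,0,0,-0.2],
    [0.016,0.039,0.011,0,0,0,-0.2],
    [0.02,0.049,0.0115,0,0,0,-0.2],
    [0.024,0.059,0.011,0,0,0,-0.2],
    [0.028,0.069,0.009,0,0,0,-0.2],
    [0.032,0.078,0.006,0,0,0,-0.2],
    [0.034,0.084,0.005,0,0,0,-0.2],
    [0.034,0.084,0.005,0,0,0,-0.2]
  ]
}}

```text
time_s: 19.82
ee_pos: [488.0, 153.5, 146.9]
ee_rot: [-179.8, -75.0, 68.0]
force: [3.0, -1.3, -1.1]
gripper_width: 51.6
gripper_force: 12.0
```

```bash
python3 chk4.py
```

```text
19.825 51.611706134866374 [ 3.  -1.3 -1.1] TCP [-72.3   2.  146.9]
expected bar [-78.3   2.  158.5] true-frame [-79.6   0.  157.7]
wrist near expected 613 [-80.4   1.8 156.3]
 highest [-79.6   4.  157.7]
side near expected 34 [-78.2   0.5 155.6]
 highest [-78.2  -2.  155.4]
```

{"fn": "send_rows", "kwargs": {
  "motion": [
    [0,0,0,0,0,0,0.1],
    [0,0,0,0,0,0,0.35],
    [-0.0012,-0.003,0.001,0,0,0,0.4],
    [-0.0025,-0.006,0.002,0,0,0,0.4],
    [-0.0025,-0.006,0.002,0,0,0,0],
    [-0.0025,-0.006,0.002,0,0,0,-0.2],
    [-0.0025,-0.006,0.002,0,0,0,-0.2],
    [-0.0025,-0.006,0.002,0,0,0,-0.2]
  ],
  "squeeze": 14
}}

```text
time_s: 20.92
ee_pos: [487.0, 150.2, 148.1]
ee_rot: [-179.9, -75.0, 68.0]
force: [1.3, -0.4, 0.6]
gripper_width: 51.2
gripper_force: 14.0
```

```bash
sed -i 's/8\.8\*zt/5.5*zt/;s/d=8.8/d=5.5/' chk4.py; python3 chk4.py
```

```text
20.925 51.170785658961975 [ 1.3 -0.4  0.6] TCP [-75.7   1.8 148.1]
expected bar [-78.5   1.8 158.8] true-frame [-79.8  -0.2 158. ]
wrist near expected 611 [-80.9   2.2 156. ]
 highest [-79.9   5.3 157.7]
side near expected 33 [-78.    1.  155.5]
 highest [-78.6  -1.4 155.1]
```

{"fn": "send_rows", "kwargs": {
  "motion": [
    [0.001,0.003,0,0,0,0,-0.2],
    [0.0022,0.0056,0,0,0,0,-0.2],
    [0.0022,0.0056,-0.005,0,0,0,-0.2],
    [0.0022,0.0056,-0.01,0,0,0,-0.2],
    [0.0022,0.0056,-0.015,0,0,0,-0.2],
    [0.0022,0.0056,-0.02,0,0,0,-0.2],
    [0.0022,0.0056,-0.02,0,0,0,-0.2]
  ]
}}

```text
time_s: 21.9
ee_pos: [487.9, 153.0, 137.5]
ee_rot: [-179.8, -74.9, 67.9]
force: [3.6, -0.8, 2.0]
gripper_width: 51.2
gripper_force: 14.0
```

```bash
python3 chk4.py
```

```text
21.9 51.151743795051125 [ 3.6 -0.8  2. ] TCP [-72.8   2.  137.5]
expected bar [-75.6   2.  148.2] true-frame [-76.9  -0.  147.4]
wrist near expected 679 [-77.9   1.7 145.2]
 highest [-76.4  -0.2 147.3]
side near expected 29 [-75.9   0.7 144.5]
 highest [-76.5   0.9 144.7]
```

{"fn": "send_rows", "kwargs": {
  "motion": [
    [0,0,-0.004,0,0,0,-0.2],
    [0,0,-0.008,0,0,0,-0.2],
    [0,0,-0.012,0,0,0,-0.2],
    [0,0,-0.013,0,0,0,-0.2],
    [0,0,-0.013,0,0,0,-0.2]
  ]
}}

```text
time_s: 22.62
ee_pos: [487.8, 153.0, 131.3]
ee_rot: [-179.8, -75.0, 67.9]
force: [4.3, -0.3, 1.4]
gripper_width: 51.4
gripper_force: 14.0
```

```bash
python3 chk4.py
```

```text
22.625 51.41785256450299 [ 4.3 -0.3  1.4] TCP [-72.7   2.  131.3]
expected bar [-75.6   2.  142. ] true-frame [-76.9   0.  141.2]
wrist near expected 799 [-80.7   2.4 140.2]
 highest [-157.6    4.4  184.9]
side near expected 27 [-81.7   2.4 140.1]
 highest [-167.6    3.8  182.3]
```

```bash
cat > chk5.py <<'E'
from latch import *
np.set_printoptions(precision=1,suppress=True)
s=env.state(); print(s['time_s'],s['gripper_width'],s['force'],'TCP',inC(s['ee_pos']))
for nm in ('wrist','side','top'):
    f=grab(nm); L=inC(cloud(f))
    for a,b in ((-26,-16.5),(-14,14),(16.5,26)):
        k=(L[...,0]<-69)&(L[...,0]>-95)&(L[...,1]-2>a)&(L[...,1]-2<b)&(L[...,2]>120)&(L[...,2]<151); q=L[k]; q=q[np.argsort(q[:,2])][-25:]
        print(nm,a,b,k.sum(),'top pts',np.median(q,0) if len(q) else '')
    k=(abs(L[...,1]-2)<13)&(L[...,0]<-95)&(L[...,0]>-165)&(L[...,2]>30)&(L[...,2]<150); q=L[k]
    if len(q)>20: print('  lever: ',len(q),np.percentile(q[:,0],[1,50,99]),np.percentile(q[:,2],[1,50,99]),'tip side',np.median(q[q[:,0]<np.percentile(q[:,0],10)],0))
keep(grab('wrist'),'wk')
E
python3 chk5.py
```

```text
22.725 51.00933400985274 [ 3.7 -0.8  1.4] TCP [-72.8   2.  131.3]
wrist -26 -16.5 275 top pts [-80.1 -23.1 149.6]
wrist -14 14 542 top pts [-83.3   1.8 142.6]
wrist 16.5 26 152 top pts [-77.   24.  140.8]
side -26 -16.5 4 top pts [-92.4 -23.9 140.7]
side -14 14 31 top pts [-81.4   2.8 140.8]
side 16.5 26 2 top pts [-85.6  26.8 150.2]
  lever:  25 [-164.6 -146.3 -125.8] [ 80.6  84.2 129.7] tip side [-164.2   -9.5  127.7]
top -26 -16.5 28 top pts [-79.5 -19.5 135.9]
top -14 14 106 top pts [-82.5   0.4 140.6]
top 16.5 26 47 top pts [-77.7  26.7 143. ]
  lever:  255 [-152.  -119.3  -96.1] [81.4 87.3 92.2] tip side [-150.3    2.    89.6]
```

The lever has swung to about horizontal (tip near z=89), as expected with the bar in the slot. I lower it 2 mm more, let go and back off.

{"fn": "send_rows", "kwargs": {
  "motion": [
    [0,0,-0.002,0,0,0,-0.2],
    [0,0,-0.004,0,0,0,-0.2],
    [0,0,-0.004,0,0,0,0],
    [0,0,-0.004,0,0,0,0.35],
    [0,0,-0.004,0,0,0,0.5],
    [0,0,-0.004,0,0,0,0.5],
    [-0.014,-0.036,0.006,0,0,0,0.5],
    [-0.035,-0.09,0.022,0,0,0,0.5],
    [-0.055,-0.144,0.06,0,0,0,0.5],
    [-0.055,-0.144,0.06,0,0,0,0.5]
  ]
}}

```text
time_s: 24.18
ee_pos: [460.5, 79.9, 161.8]
ee_rot: [179.7, -74.9, 68.3]
force: [0.3, 0.3, 0.2]
gripper_width: 68.6
gripper_force: 0.0
```

```bash
python3 chk5.py; python3 - <<'E'
from latch import *
f=load('wk'); f['pixels']=f['pixels'].astype(np.uint8)
u=proj(f,np.array([W(-80,2,135),W(-110,2,90)])).round(); print(u)
x,y=u.mean(0).astype(int); save(f,'k9.png',(max(0,x-70),max(0,y-55),x+70,y+50),5)
E
```

```text
24.175 68.56902972890539 [0.3 0.3 0.2] TCP [-150.8    0.1  161.8]
wrist -26 -16.5 144 top pts [-76.7 -18.5 138.5]
wrist -14 14 400 top pts [-82.9   3.  142.3]
wrist 16.5 26 145 top pts [-77.1  22.7 138.7]
  lever:  649 [-122.6 -111.8  -99.9] [83.4 86.7 89.9] tip side [-121.7    1.1   84.4]
side -26 -16.5 0 top pts 
side -14 14 28 top pts [-81.9   3.2 139.5]
side 16.5 26 0 top pts 
  lever:  85 [-153.  -144.9 -127. ] [73.4 80.  86.5] tip side [-150.9    3.4   83.7]
top -26 -16.5 25 top pts [-79.4 -19.6 135.3]
top -14 14 105 top pts [-83.    0.5 140.3]
top 16.5 26 20 top pts [-80.3  21.  132. ]
  lever:  305 [-152.  -123.9  -96.1] [76.  83.1 91.7] tip side [-149.8    3.1   82.6]
[[259. 210.]
 [259. 270.]]
```

View pics/k9.png

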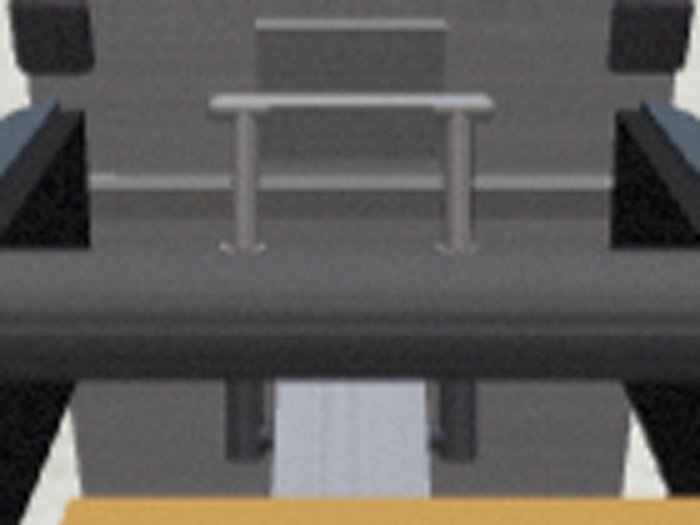

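The picture shows the bar's ends (215,103) and (490,103) with the lip edge in front of the middle. By depth the bar's top is about 4 mm below the lip's top, so it is hooked. Next I plan the lever push.

```bash
python3 - <<'E'
from latch import *
# commanded pose now: reconstruct from cmd file + deltas sent since grip
p,R0=cmd(); d=np.array([[.0025,.006,-.002],[.018,.047,.04],[.034,.084,.005],[-.0025,-.006,.002],[.0022,.0056,-.02],[0,0,-.013],[-.055,-.144,.06]]).sum(0)*500
p=p+d; print('cmd',p,env.state()['ee_pos']); json.dump(dict(p=p.tolist(),R=R0.tolist()),open(CF,'w'))
R45=Rb(45); xt=np.array([.7071,0,.7071]); O=np.array([1.0,1.5,0.8])
def t(phi):
    if phi>=.785: s,sg=54,1
    else: s,sg=np.interp(phi,[.2,.45,.785],[36,33,22]),-1
    Q=np.array([-91,0,85])+s*np.array([-np.sin(phi),0,-np.cos(phi)])+2*np.array([-np.cos(phi),0,np.sin(phi)])
    return W(*(Q+sg*16*xt+O)),R45
rows([(W(-150,1.5,160),R45),(W(-138,1.5,112),R45)])
ph=[1.55,1.4,1.25,1.1,.95,.8,.7,.6,.5,.4,.3,.2,.1,0.03]
print([ (inC(t(a)[0])).round(0).tolist() for a in ph])
rows([t(a) for a in ph])
E
```

```text
cmd [460.3582  81.3489 162.6281] [459.8363  82.0448 160.9904]
[-0.002, -0.0, -0.005, -0.464, 0.186, 0.0]
[0.007, 0.022, -0.101, -0.464, 0.186, 0.0]
[[-133.0, 2.0, 98.0], [-132.0, 2.0, 90.0], [-131.0, 2.0, 82.0], [-128.0, 2.0, 74.0], [-124.0, 1.0, 67.0], [-119.0, 1.0, 61.0], [-119.0, 1.0, 57.0], [-119.0, 2.0, 52.0], [-118.0, 1.0, 48.0], [-116.0, 2.0, 44.0], [-114.0, 2.0, 42.0], [-110.0, 2.0, 40.0], [-107.0, 1.0, 39.0], [-104.0, 1.0, 39.0]]
[0.004, 0.01, -0.028, 0.0, -0.0, 0.0]
[0.005, 0.011, -0.044, 0.0, -0.0, 0.0]
[0.006, 0.014, -0.06, 0.0, -0.0, 0.0]
[0.008, 0.019, -0.075, 0.0, -0.0, 0.0]
[0.011, 0.026, -0.09, 0.0, -0.0, 0.0]
[0.015, 0.035, -0.102, 0.0, -0.0, 0.0]
[0.015, 0.035, -0.111, 0.0, -0.0, 0.0]
[0.015, 0.035, -0.119, 0.0, -0.0, 0.0]
[0.015, 0.037, -0.128, 0.0, -0.0, 0.0]
[0.017, 0.04, -0.136, 0.0, -0.0, 0.0]
[0.019, 0.045, -0.141, 0.0, -0.0, 0.0]
[0.021, 0.051, -0.145, 0.0, -0.0, 0.0]
[0.024, 0.058, -0.147, 0.0, -0.0, 0.0]
[0.025, 0.062, -0.147, 0.0, -0.0, 0.0]
```

{"fn": "send_rows", "kwargs": {
  "motion": [
    [-0.002,0,-0.005,-0.15,0.06,0,-1],
    [-0.002,0,-0.005,-0.3,0.12,0,-1],
    [-0.002,0,-0.005,-0.464,0.186,0,-1],
    [-0.002,0,-0.005,-0.464,0.186,0,-1],
    [-0.002,0,-0.005,-0.464,0.186,0,-1],
    [0.003,0.011,-0.05,-0.464,0.186,0,-1],
    [0.007,0.022,-0.101,-0.464,0.186,0,-1],
    [0.007,0.022,-0.101,-0.464,0.186,0,-1]
  ]
}}

```text
time_s: 25.38
ee_pos: [461.7, 92.4, 108.2]
ee_rot: [-179.2, -45.0, 67.5]
force: [0.1, 0.4, -0.2]
gripper_width: 0.3
gripper_force: 0.0
```

{"fn": "send_rows", "kwargs": {
  "motion": [
    [0.004,0.01,-0.028,0,0,0,-1],
    [0.005,0.011,-0.044,0,0,0,-1],
    [0.0055,0.0125,-0.052,0,0,0,-1],
    [0.006,0.014,-0.06,0,0,0,-1],
    [0.007,0.0165,-0.0675,0,0,0,-1],
    [0.008,0.019,-0.075,0,0,0,-1],
    [0.008,0.019,-0.075,0,0,0,-1]
  ]
}}

```text
time_s: 26.25
ee_pos: [467.9, 101.7, 73.4]
ee_rot: [-180.0, -45.0, 68.1]
force: [1.0, 0.5, 0.6]
gripper_width: 0.5
gripper_force: 0.4
```

```bash
python3 chk5.py
```

```text
26.25 0.526636796660219 [1.  0.5 0.6] TCP [-127.9    1.4   73.4]
wrist -26 -16.5 399 top pts [-79.  -17.6 139. ]
wrist -14 14 1149 top pts [-82.8   3.9 142.6]
wrist 16.5 26 398 top pts [-78.7  22.7 138.9]
  lever:  1736 [-164.6 -110.2  -95.3] [ 71.2  86.1 119. ] tip side [-162.8    2.4  117.1]
side -26 -16.5 1 top pts [-80.1 -17.  137.4]
side -14 14 28 top pts [-82.    0.4 139.9]
side 16.5 26 1 top pts [-78.7  25.4 138.9]
  lever:  353 [-164.3 -144.8 -121.5] [ 61.3 104.5 133.9] tip side [-163.    10.   127.2]
top -26 -16.5 22 top pts [-81.8 -19.6 135. ]
top -14 14 109 top pts [-83.6   2.3 140.8]
top 16.5 26 20 top pts [-81.5  21.2 134.8]
  lever:  297 [-160.8 -125.1  -96.2] [ 63.1  90.8 128.2] tip side [-154.6    2.6  123. ]
```

{"fn": "send_rows", "kwargs": {
  "motion": [
    [0.0015,0.0035,-0.0075,0,0,0,-1],
    [0.003,0.007,-0.015,0,0,0,-1],
    [0.005,0.0115,-0.021,0,0,0,-1],
    [0.007,0.016,-0.027,0,0,0,-1],
    [0.007,0.016,-0.036,0,0,0,-1],
    [0.007,0.016,-0.044,0,0,0,-1],
    [0.007,0.018,-0.053,0,0,0,-1],
    [0.009,0.021,-0.061,0,0,0,-1],
    [0.009,0.021,-0.061,0,0,0,-1]
  ]
}}

```text
time_s: 27.58
ee_pos: [472.1, 112.1, 42.3]
ee_rot: [-179.9, -44.9, 68.0]
force: [-0.1, -0.9, 0.4]
gripper_width: 0.3
gripper_force: 0.4
```

```bash
python3 chk5.py | grep -v lever
```

```text
27.575 0.3127384945420205 [-0.1 -0.9  0.4] TCP [-116.6    1.4   42.3]
wrist -26 -16.5 602 top pts [-79.2 -19.1 138.5]
wrist -14 14 1881 top pts [-83.1   1.7 142.5]
wrist 16.5 26 598 top pts [-79.   23.1 138.4]
side -26 -16.5 2 top pts [-80.  -20.1 137.3]
side -14 14 28 top pts [-82.3   1.5 139.3]
side 16.5 26 1 top pts [-78.9  25.2 138.6]
top -26 -16.5 19 top pts [-81.9 -19.4 135.8]
top -14 14 108 top pts [-83.3   2.4 140. ]
top 16.5 26 15 top pts [-80.7  20.9 134.9]
```

{"fn": "send_rows", "kwargs": {
  "motion": [
    [0.002,0.005,-0.005,0,0,0,-1],
    [0.003,0.008,-0.007,0,0,0,-1],
    [0.004,0.011,-0.009,0,0,0,-1],
    [0.0055,0.0145,-0.01,0,0,0,-1],
    [0.007,0.018,-0.011,0,0,0,-1],
    [0.008,0.022,-0.011,0,0,0,-1],
    [0.0085,0.0235,-0.011,0,0,0,-1],
    [0.0085,0.0235,-0.011,0,0,0,-1]
  ]
}}

```text
time_s: 28.78
ee_pos: [476.1, 121.9, 37.2]
ee_rot: [179.8, -44.8, 68.2]
force: [-10.7, -18.7, 11.6]
gripper_width: 0.8
gripper_force: 10.6
```

```bash
cat > chk6.py <<'E'
from latch import *
np.set_printoptions(precision=1,suppress=True)
s=env.state(); print(s['time_s'],s['force'],'TCP',inC(s['ee_pos']))
for nm in ('wrist','side','top'):
    f=grab(nm); L=inC(cloud(f))
    k=(abs(L[...,1]-1.5)<12)&(L[...,0]<-80)&(L[...,0]>-160)&(L[...,2]>15)&(L[...,2]<132)
    for z in range(25,131,10):
        q=L[k&(abs(L[...,2]-z)<5)]
        if len(q)>3: print(nm,z,len(q),np.percentile(q[:,0],[10,50,90]))
    for a,b in ((-26,-16.5),(16.5,26)):
        k2=(L[...,0]<-69)&(L[...,0]>-95)&(L[...,1]-2>a)&(L[...,1]-2<b)&(L[...,2]>120)&(L[...,2]<151); q=L[k2]; q=q[np.argsort(q[:,2])][-25:]; print(' bar',np.median(q,0) if len(q) else '')
E
python3 chk6.py
```

```text
28.775 [-10.7 -18.7  11.6] TCP [-106.     1.3   37.2]
wrist 25 28 [-102.6  -99.1  -94.7]
wrist 35 12 [-95.  -94.8 -94.5]
wrist 45 44 [-95.1 -94.7 -94.5]
wrist 55 407 [-100.8  -95.1  -94.5]
wrist 65 506 [-110.2  -95.2  -94.6]
wrist 75 855 [-146.3  -95.4  -94.5]
wrist 85 785 [-141.   -92.3  -88.7]
wrist 95 311 [-95.2 -90.  -82.2]
wrist 105 20 [-154.9 -152.5 -151.4]
wrist 115 30 [-158.3 -155.8 -154.4]
wrist 125 1528 [-159.4 -152.2 -139.3]
 bar [-78.9 -19.5 138.7]
 bar [-79.1  22.5 138.6]
side 45 7 [-140.6 -135.8 -129.9]
side 55 16 [-143.8 -134.7 -127.6]
side 65 19 [-153.  -143.6 -133.3]
side 75 13 [-154.3 -141.6 -135.4]
side 85 45 [-139.7 -130.9 -128.1]
side 95 53 [-147.  -140.  -134.9]
side 105 31 [-149.8 -146.9 -143.1]
side 125 39 [-152.3 -143.3 -138.3]
 bar [-79.1 -22.5 138. ]
 bar [-80.8  23.5 136.4]
top 25 5 [-102.7  -98.5  -96.7]
top 45 6 [-96.3 -96.  -95.8]
top 55 31 [-103.5  -99.9  -95.8]
top 65 45 [-114.4 -108.9  -96. ]
top 75 65 [-125.5 -117.4  -93.6]
top 85 70 [-132.9 -124.8  -89.2]
top 95 22 [-137.8  -89.3  -81.8]
top 125 49 [-159.3 -144.4 -139. ]
 bar [-81.  -19.6 135.4]
 bar [-81.   21.  135.2]
```

The lever is flat: its face sits at x≈-95 from z=35 to 75, it resists with about 24 N, and the bar is still in the keeper. I back off and verify untouched.

{"fn": "send_rows", "kwargs": {
  "motion": [
    [-0.01,-0.026,0.028,0,0,0,-1],
    [-0.03,-0.07,0.08,0,0,0,-1],
    [-0.06,-0.15,0.17,0,0,0,-1],
    [-0.07,-0.17,0.28,0,0,0,-1],
    [-0.09,-0.22,0.36,0,0,0,-1],
    [-0.09,-0.22,0.36,0,0,0,-1],
    [-0.09,-0.22,0.36,0,0,0,-1]
  ]
}}

```text
time_s: 29.8
ee_pos: [430.9, 14.4, 216.8]
ee_rot: [-179.9, -45.0, 68.0]
force: [-0.4, -0.2, -0.1]
gripper_width: 0.4
gripper_force: 0.0
```

```bash
python3 chk6.py | grep -v side; python3 - <<'E'
from latch import *
np.set_printoptions(precision=1,suppress=True)
f=grab('top'); L=inC(cloud(f)); k=(abs(L[...,0])<60)&(abs(L[...,1])<58)&(L[...,2]>140)&(L[...,2]<165); q=L[k]
c=np.linalg.lstsq(np.c_[q[:,:2],np.ones(len(q))],q[:,2],rcond=None)[0]; print('lid slope deg',np.degrees(c[:2]),c[2])
a=load('top0')['pixels'].astype(int); d=abs(a-f['pixels'].astype(int)).sum(-1)>60
n,l,st,ce=cv2.connectedComponentsWithStats(cv2.morphologyEx(d.astype(np.uint8),cv2.MORPH_OPEN,np.ones((3,3)))); print('changed',[s.tolist() for s in st[1:] if s[4]>25])
E
```

```text
29.8 [-0.4 -0.2 -0.1] TCP [-222.6    3.2  216.8]
wrist 25 43 [-100.1  -96.6  -94.9]
wrist 35 54 [-95.8 -95.2 -94.7]
wrist 45 59 [-96.  -95.3 -94.9]
wrist 55 62 [-95.7 -95.2 -94.7]
wrist 65 69 [-95.8 -95.3 -94.8]
wrist 75 75 [-95.8 -95.2 -94.4]
wrist 85 96 [-95.6 -91.9 -88.8]
wrist 95 49 [-95.  -89.3 -81.7]
wrist 125 13 [-83.8 -83.6 -83.4]
 bar [-79.6 -19.  137.4]
 bar [-79.9  22.5 137.4]
 bar [-79.7 -23.1 137.3]
 bar 
top 25 41 [-103.8  -99.7  -96.5]
top 35 8 [-96.5 -96.2 -96. ]
top 45 8 [-96.3 -95.9 -95.7]
top 55 11 [-96.6 -96.4 -95.7]
top 65 8 [-96.3 -96.  -95.8]
top 75 30 [-96.3 -95.2 -91.3]
top 85 28 [-93.3 -90.7 -88.1]
top 95 17 [-94.1 -89.1 -82.8]
 bar [-80.4 -19.8 135.7]
 bar [-81.   21.1 136.4]
lid slope deg [0.1 0. ] 153.42550269703662
changed [[17, 147, 150, 107, 8089], [301, 202, 27, 9, 116], [212, 218, 231, 166, 18550], [153, 221, 10, 17, 84], [165, 220, 32, 31, 449], [305, 232, 26, 13, 249]]
```

```bash
python3 -c "
from workcell import env
print(env.job_done())"
```

```text
the job is handed in; nothing more can be done
None
```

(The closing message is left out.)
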